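# Glue up a wood sample board from the warming box

## Robot

A 6-joint arm with a two-finger parallel gripper is mounted at the origin on the work surface. World frame = base frame: x ahead of the robot, y to its left, z up, the work surface at z = 0. Lengths are in mm, angles in rad, forces in N, time in s.
With the tool pointing down it reaches from about 375 to 925 mm from the base axis. Payload 5.7 kg.
Tool frame: the origin (TCP) lies at the very end of the fingers, on their centre line; the grasp point (between the pads) lies 19 mm behind it; z points along the fingers, x is the direction in which the jaws open and shut, and the axes are right-handed (so a half turn about z gives the same grasp; the last joint's range is limited). The gripper opens to 85 mm and grips with 20 to 120 N. Pads are 22 mm wide; open, the fingers measure 114 mm over their backs; the gripper's body (76 mm by 85 mm) begins 54 mm behind the grasp point. The pads swing forward as they close: fully open they stand 13 mm farther back than shut.
Start: joints at [-1.33, 0.359, 1.51, -0, 1.272, -0.115], TCP at [208.988, -562.394, 231.267] pointing down, gripper open.
Joint ranges: [-2.97, 2.97], [-1.01, 2.36], [0.21, 2.38], [-0.96, 4.11], [0.2, 2.71], [-2.98, 2.98]. Speed limits (rad/s): [2.39, 2.39, 3.14, 3.14, 3.14, 3.14].

## Interface

Orientations are given as a unit quaternion [w, x, y, z].
In Python, from workcell import r gives the robot as it stands.
- The arm moves only by the tool apply_moves, never from a script. Its argument "deltas" is a list of rows, each a list of 7 numbers: the turn, a rotation vector about the tool's x, y, z as a fraction of full scale, then the shift along the tool's x, y, z as a fraction of full scale, then the opening, from -1 (shut) to 1 (fully open). A call has exactly 10 rows; each row shifts and turns the pose as measured when the row begins, along the tool's axes as they then stand; what a row does not reach is not made up. Full scale, the value 1, is 2 cm for a shift and 0.15 rad for a turn. A row lasts 1/8 s, in which the tool goes at most 62.5 mm and 10.7 degrees, less where a joint would pass 70% of its speed; a pose out of reach is approached as far as the arm can. A call with a number of a shift or a turn outside -1 to 1 is refused whole. A call with a gripper value outside its range is refused whole. The fingers move at their own pace and stop on an object; "squeeze" is the grip in N (left out, the last holds). Time passes only in rows, so rows that do not move let the fingers close, or fill a call up. It gives the time, the measured TCP pose, the force and the opening at its end, in the units of the state.
- r.get_obs(): the state, without advancing time (a new reading comes with each control period).
- r.grab_frame(name): name is "side" or "top"; returns a dict with "frame" (384x512x3 uint8, red, green, blue), "camera_matrix" (3x3 intrinsics, pixels), "dist_coeffs" ([k1, k2, p1, p2, k3] as OpenCV has them; the pictures are not rectified), "R" (3x3) and "t" (3): a world point X has camera coordinates R X + t. Camera axes: x right, y down, z forward; pixel columns grow to the right and rows downward; lengths in mm; the calibration is good to about 2 mm. A picture is of the moment at which its call begins. There is no depth.
- r.finish_job(): hands the job in, once; it reports no verdict.
The state is a dict: "t": time; "q": joint angles; "qd": joint speeds; "tau": joint torques, N m; "tcp_pos": TCP position; "tcp_rot": TCP orientation; "ft_force": force on the tool from outside, world axes, zero at the start; "moment": the same for the moment, N m; "gripper_width": opening from 0.0 (shut) to 1.0 (fully open).
Only numpy, scipy, OpenCV 4.12 (cv2) and the standard library are available. Lean on these libraries where they do the work, as an engineer would, in place of code of your own. Each camera call takes 0.05 s, during which the arm holds its last target. There are 200 camera calls.

## Task

Glue up a sample board: with the pull hook in its finger hole draw the hot tray of the warming box all the way out, and lay the hook back across the tool rest; move the tray only with the hook, never with the gripper itself. Dip the brush into the glue, wipe it across the board in the tray in one long stroke from beside one side rim to beside the other, lay the brush back across the rest, and set every wood sample flat on the board, none stacked. Then push the tray fully home with the hook's point in its finger hole, samples still on the board, lay the hook back across the rest, and leave the bottle, tin and tape measure alone.

Things in the scene. Friction and masses are not known exactly. Their poses are not given: they have to be found in the camera images.
- tray (a joint): How far the tray of the warming box is drawn out: 0 m = fully home, 0.175 m = fully out at its stop; grows as the tray comes out of the box's front. It slides in a straight line, needs about 4 to 8 N, stays where it is left, has no catch. The tray is a hot steel pan: upright front plate 212 mm wide, 10 mm thick, 20 to 82 mm above the bench, 2 mm before the -x edge of its board; rims 8 mm above the board along the other edges.
- tray_hole (a point): Centre of the finger hole, at the upper face of the tray's pull tab: a level steel tongue 5 mm thick, 70 mm wide, 46 mm out from the tray's front plate, upper face 43 mm above the bench, with a vertical through hole of 24 mm diameter, its centre 23 mm out from the front plate. Moves with the tray. x points level into the box (pushing home; pulling is -x), z up.
- board_top (a point): Centre of the upper face of the plywood base board fixed in the tray, 45 mm above the bench, 162 mm along x (sliding direction, +x into the box), 178 mm along y (across the tray, left-right), z up. 116 mm from the finger hole along +x. With the tray fully out the whole board is clear of the box, rear edge 13 mm before its front face; with the tray home it is under the box's roof.
- warmer: Warming box: grey steel case 260 mm deep (its x axis, front face towards -x), 300 mm wide (y), 125 mm high, with one tray in a front opening 204 mm wide from 22 to 86 mm above the bench and a black control strip above it. Fixed to the bench; origin at the middle of its footprint at bench height.
- rest: Wooden tool rest, fixed: two upright rails, each 160 mm long (y), 14 mm thick, tops 65 mm above the bench, middles at x = -42 and +42 mm, on a foot 110 x 160 mm, 10 mm thick. Origin: middle of the foot's underside. Hook and brush lie side by side across both rails along the rest's x axis, heads overhanging at +x; 70 mm free between the rails for fingers.
- hook: The pull hook as a whole: origin under the middle of its handle (handle's underside), x along the handle to the head, z up.
- hook_grip (a point): Middle of the handle of the pull hook: a flat-sided wooden handle 120 mm long (x), 24 mm wide (y), 20 mm high (z). From its +x end a steel rod of 8 mm diameter runs on level and then bends square down. Weighs 200 g, balances about 20 mm ahead (+x) of this point. On the rest this point is 75 mm above the bench.
- hook_tip (a point): Lower end of the pull hook's bent-down point (8 mm diameter): 125 mm ahead (+x) of hook_grip and 42 mm below it; the point is 38 mm long below the level rod.
- brush: The glue brush as a whole: origin under the middle of its handle (handle's underside), x along the handle to the head, z up.
- brush_grip (a point): Middle of the handle of the glue brush: flat-sided wooden handle 120 mm long (x), 24 mm wide (y), 18 mm high (z), with a steel neck ahead of it and a brush head bent square down. Weighs about 130 g. On the rest this point is 74 mm above the bench.
- brush_tip (a point): Lower end of the bristles (a tuft 12 x 26 mm, 34 mm long, springy: gives up to 8 mm lengthwise at about 0.35 N per mm, then is stiff): 115 mm ahead (+x) of brush_grip and 64 mm below it. A steel ferrule 16 x 30 mm holds the tuft from 33 mm above the tip; the handle is 55 mm above the tip.
- gluepot: Round open glue pot, fixed: 92 mm outside diameter (96 at the rim), 65 mm high, inside diameter about 80 mm, inner floor 10 mm above the bench; the glue itself is not shown, its level is 20 mm below the rim (45 mm above the bench). Origin at its centre at bench height.
- bottle: Bystander: white plastic bottle, 56 mm diameter, 150 mm high, standing. Leave alone.
- tin: Bystander: low metal tin, 76 mm diameter, 50 mm high, standing. Leave alone.
- tape: Bystander: tape measure standing on edge, 72 x 36 mm, 66 mm high. Leave alone.
- sample1_c (a point): Centre of a wood sample block, 60 mm (x) x 32 mm (y) x 22 mm (z), 30 g, lying flat on the bench, this point 11 mm up. All samples are of this size, in different woods; 2 to 4 of the 4 are present.
- sample2_c (a point): Centre of a wood sample block, 60 mm (x) x 32 mm (y) x 22 mm (z), 30 g, lying flat on the bench, this point 11 mm up. All samples are of this size, in different woods; 2 to 4 of the 4 are present.
- sample3_c (a point): Centre of a wood sample block, 60 mm (x) x 32 mm (y) x 22 mm (z), 30 g, lying flat on the bench, this point 11 mm up. All samples are of this size, in different woods; 2 to 4 of the 4 are present.
- sample4_c (a point): Centre of a wood sample block, 60 mm (x) x 32 mm (y) x 22 mm (z), 30 g, lying flat on the bench, this point 11 mm up. All samples are of this size, in different woods; 2 to 4 of the 4 are present.
Things that resemble listed ones, but are neither listed nor needed, are in the scene too. Leave any pink or purple look-alike of the part that bears sample1_c alone. Leave any red look-alike of the part that bears sample2_c alone.

How it is judged (in metres and radians):
On the way, in this order (a step that is already met when the one before it is completed fails the run):
1. the tray is drawn out (at least 155 of its 175 mm) with the hook's point in its finger hole (value of joint tray above 0.155 m and horizontal distance between hook_tip and tray_hole below 0.02 m and z of hook_tip in the frame of tray_hole below 0.002 m), for 0.1 s.
2. the hook lies back across the tool rest, let go, with the tray still out (value of joint tray above 0.155 m and x of hook_grip in the frame of rest between -0.028 and 0.028 m and y of hook_grip in the frame of rest between -0.075 and 0.075 m and z of hook_grip in the frame of rest between 0.068 and 0.082 m and angle between hook_grip's own z axis and vertical below 0.15 rad and contact force between the fingers and hook below 0.2 N), for 0.2 s.
3. the brush tip is dipped into the glue pot, at least 23 mm below its rim (horizontal distance between brush_tip and gluepot below 0.036 m and z of brush_tip in the frame of gluepot below 0.042 m), for 0.2 s.
4. the brush touches the board in the drawn-out tray near its left or right side (over 42 mm from its middle line) (value of joint tray above 0.155 m and contact force between brush and tray above 0.15 N and z of brush_tip in the frame of board_top between -0.004 and 0.004 m and x of brush_tip in the frame of board_top between -0.082 and 0.082 m and (y of brush_tip in the frame of board_top above 0.042 m or y of brush_tip in the frame of board_top below -0.042 m)), for 0.04 s.
5. still wiping, the brush touches the board at its middle (value of joint tray above 0.155 m and contact force between brush and tray above 0.15 N and z of brush_tip in the frame of board_top between -0.004 and 0.004 m and x of brush_tip in the frame of board_top between -0.082 and 0.082 m and y of brush_tip in the frame of board_top between -0.02 and 0.02 m), for 0.04 s.
6. the wipe is carried on to a side of the board (all of step 4), for 0.04 s.
7. the brush lies back across the tool rest, let go (x of brush_grip in the frame of rest between -0.028 and 0.028 m and y of brush_grip in the frame of rest between -0.075 and 0.075 m and z of brush_grip in the frame of rest between 0.067 and 0.081 m and angle between brush_grip's own z axis and vertical below 0.15 rad and contact force between the fingers and brush below 0.2 N), for 0.2 s.
8. every wood sample lies flat on the board, none stacked, let go (value of joint tray above 0.155 m and x of sample1_c in the frame of board_top between -0.072 and 0.072 m and y of sample1_c in the frame of board_top between -0.08 and 0.08 m and z of sample1_c in the frame of board_top between 0.006 and 0.016 m and angle between each of sample1_c, sample2_c, sample3_c, sample4_c's own z axis and vertical below 0.15 rad and x of sample2_c in the frame of board_top between -0.072 and 0.072 m and y of sample2_c in the frame of board_top between -0.08 and 0.08 m and z of sample2_c in the frame of board_top between 0.006 and 0.016 m and x of sample3_c in the frame of board_top between -0.072 and 0.072 m and y of sample3_c in the frame of board_top between -0.08 and 0.08 m and z of sample3_c in the frame of board_top between 0.006 and 0.016 m and x of sample4_c in the frame of board_top between -0.072 and 0.072 m and y of sample4_c in the frame of board_top between -0.08 and 0.08 m and z of sample4_c in the frame of board_top between 0.006 and 0.016 m and linear speed of each of sample1, sample2, sample3, sample4 below 0.02 m/s and contact force between the fingers and sample1 below 0.2 N and contact force between the fingers and sample2 below 0.2 N and contact force between the fingers and sample3 below 0.2 N and contact force between the fingers and sample4 below 0.2 N), for 0.3 s.
9. the tray is pushed home (within 6 mm) with the hook's point at its finger hole, the samples still on the board (value of joint tray below 0.006 m and horizontal distance between hook_tip and tray_hole below 0.05 m and x of sample1_c in the frame of board_top between -0.072 and 0.072 m and y of sample1_c in the frame of board_top between -0.08 and 0.08 m and z of sample1_c in the frame of board_top between 0.006 and 0.016 m and angle between each of sample1_c, sample2_c, sample3_c, sample4_c's own z axis and vertical below 0.15 rad and x of sample2_c in the frame of board_top between -0.072 and 0.072 m and y of sample2_c in the frame of board_top between -0.08 and 0.08 m and z of sample2_c in the frame of board_top between 0.006 and 0.016 m and x of sample3_c in the frame of board_top between -0.072 and 0.072 m and y of sample3_c in the frame of board_top between -0.08 and 0.08 m and z of sample3_c in the frame of board_top between 0.006 and 0.016 m and x of sample4_c in the frame of board_top between -0.072 and 0.072 m and y of sample4_c in the frame of board_top between -0.08 and 0.08 m and z of sample4_c in the frame of board_top between 0.006 and 0.016 m), for 0.1 s.
At the end, for the whole second after the job is handed in: Tray home within 6 mm; every sample present flat on the board itself (centre within 72 mm of its middle along x, 80 mm along y); hook and brush both level across both rails of the rest (handle middle within 28 mm of its middle along the tool, 75 mm along the rails); all let go and still (all of step 7 and value of joint tray below 0.006 m and x of sample1_c in the frame of board_top between -0.072 and 0.072 m and y of sample1_c in the frame of board_top between -0.08 and 0.08 m and z of sample1_c in the frame of board_top between 0.006 and 0.016 m and angle between each of sample1_c, sample2_c, sample3_c, sample4_c, hook_grip's own z axis and vertical below 0.15 rad and x of sample2_c in the frame of board_top between -0.072 and 0.072 m and y of sample2_c in the frame of board_top between -0.08 and 0.08 m and z of sample2_c in the frame of board_top between 0.006 and 0.016 m and x of sample3_c in the frame of board_top between -0.072 and 0.072 m and y of sample3_c in the frame of board_top between -0.08 and 0.08 m and z of sample3_c in the frame of board_top between 0.006 and 0.016 m and x of sample4_c in the frame of board_top between -0.072 and 0.072 m and y of sample4_c in the frame of board_top between -0.08 and 0.08 m and z of sample4_c in the frame of board_top between 0.006 and 0.016 m and linear speed of each of sample1, sample2, sample3, sample4, hook, brush below 0.02 m/s and x of hook_grip in the frame of rest between -0.028 and 0.028 m and y of hook_grip in the frame of rest between -0.075 and 0.075 m and z of hook_grip in the frame of rest between 0.068 and 0.082 m and contact force between the fingers and hook below 0.2 N); the robot touches nothing.
It fails at once if the tray is moved by the gripper's own fingers (it is hot: only the hook may move it) (contact force between the fingers and tray above 1.5 N and (velocity of joint tray above 0.02 m/s or velocity of joint tray below -0.02 m/s)).
It fails at once if a bystander (bottle, tin or tape measure) is moved more than 30 mm (distance of any of bottle, tin, tape from where it was at the start of the episode above 0.03 m).
Of sample1, sample2, sample3, sample4 only 2 to 4 are there at a start; the rules pass over those that are not, and their reading is None.
At some moment in a run one of sample1, sample2, sample3, sample4 may be knocked a few centimetres aside while the robot is not near it.
It also fails if it takes over 210 s, if anything falls off the work surface, if the arm or the gripper's body presses on something with over 40 N, if the wrist force passes 120 N, or if a joint passes its speed limit or range.

## Working session

There is one attempt and no reset: what is moved stays moved. The work goes in short steps, Python scripts to look and compute and a tool call to move; the robot and the scene stay as the last step left them, time stands still between calls to the robot, and variables do not carry over. Pictures are saved under pics/ and viewed, about 12 in all and at most 16, crops included, and the job is handed in when it is done.

Besides the shell and the picture viewer there is one more tool, called after ">>>" by a JSON object that holds its "op" and its "data". apply_moves: Moves the arm, as the interface text tells. Its arguments: {"type":"object","properties":{"deltas":{"type":"array"},"squeeze":{"type":"number"}},"required":["deltas"]}

```bash
ls; mkdir -p pics; cat > h.py <<'E'
import numpy as np, cv2
from workcell import r
def grab(n):
    return r.grab_frame(n)
def ray(f,uv):
    uv=np.array(uv,float).reshape(-1,1,2)
    p=cv2.undistortPoints(uv,np.array(f['camera_matrix']),np.array(f['dist_coeffs'])).reshape(-1,2)
    R=np.array(f['R']);t=np.array(f['t']).ravel()
    d=np.c_[p,np.ones(len(p))]@R
    return -R.T@t,d
def plane(f,uv,z):
    c,d=ray(f,uv); return c+d*((z-c[2])/d[:,2])[:,None]
def tri(f1,uv1,f2,uv2):
    A=[];B=[]
    for f,uv in((f1,uv1),(f2,uv2)):
        c,d=ray(f,[uv]);d=d[0]/np.linalg.norm(d[0]);P=np.eye(3)-np.outer(d,d);A.append(P);B.append(P@c)
    x=np.linalg.lstsq(np.vstack(A),np.hstack(B),rcond=None)[0]
    return x,np.linalg.norm(np.vstack(A)@x-np.hstack(B))
def proj(f,X):
    return cv2.projectPoints(np.array(X,float).reshape(-1,1,3),cv2.Rodrigues(np.array(f['R']))[0],np.array(f['t'],float),np.array(f['camera_matrix']),np.array(f['dist_coeffs']))[0].reshape(-1,2)
def save(n,im,k=1):
    cv2.imwrite('pics/'+n+'.png',cv2.resize(im[...,::-1],None,fx=k,fy=k,interpolation=cv2.INTER_CUBIC))
E
python3 - <<'E'
from h import *
import pickle
fs={n:grab(n) for n in('side','top')}
pickle.dump(fs,open('f0.pkl','wb'))
for n in fs: save(n+'0',fs[n]['frame'],1.5); print(n,-np.array(fs[n]['R']).T@np.array(fs[n]['t']).ravel(),np.array(fs[n]['R']).tolist())
print(r.get_obs())
E
```

```text
pics
side [ -517.68741493 -1175.07046647   975.34540058] [[0.7419701231480268, -0.6702017125783685, 0.017606839941456034], [-0.3243907055945036, -0.3818634159185747, -0.8654195524177265], [0.5867290741727412, 0.636403956650192, -0.5007384521687727]]
top [ 388.36090281   -4.78184402 1451.21971916] [[-0.008631597945916605, -0.9999258863276346, -0.008585881946233267], [-0.9929375174087791, 0.009586632850746919, -0.11825050948167375], [0.11832405520007531, 0.007504553449712109, -0.9929466751233575]]
{'t': 0.1, 'q': array([-1.33010156e+00,  3.59447861e-01,  1.51135279e+00,  5.24988543e-06,
        1.27249698e+00, -1.15114706e-01]), 'qd': array([-0.00095699, -0.00039762, -0.00253117,  0.00231946,  0.00039615,
        0.0010547 ]), 'tau': array([ 2.57258289e-04, -5.28649950e+01, -2.79351157e+01, -1.48278023e-04,
        5.10056620e-03,  2.45270240e-05]), 'tcp_pos': array([ 208.84529786, -561.81057575,  230.51790087]), 'tcp_rot': array([-5.65671096e-04,  8.21080637e-01, -5.70811581e-01, -6.37780993e-04]), 'ft_force': array([-0.87021253,  0.3737593 , -1.04365343]), 'moment': array([-0.0181871 , -0.00251921,  0.01764871]), 'gripper_width': 1.0024990571050767}
```

View pics/top0.png

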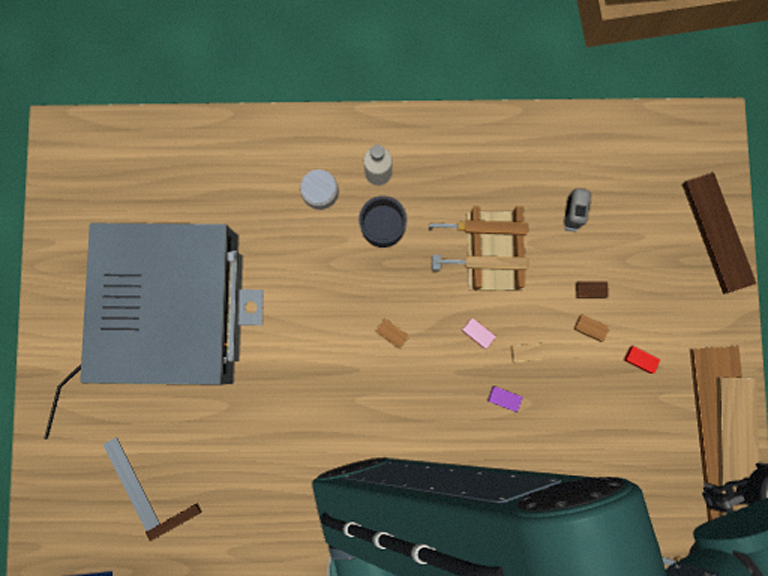

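View pics/side0.png

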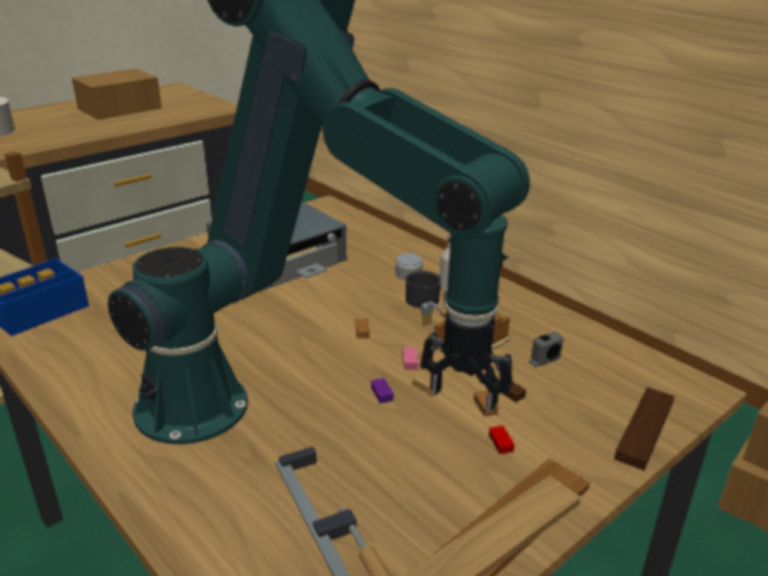

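```bash
python3 - <<'E'
from h import *
import pickle
fs=pickle.load(open('f0.pkl','rb'))
t=fs['top']['frame']; save('c1',t[125:275,240:440],4)
s=fs['side']['frame']; save('c2',s[140:310,180:390],3.5)
# rough
names=dict(hole=(167.5,204),pot=(255,147),hookhead=(288,151),hookh=(331,152),brushhead=(291,175),brushh=(331,176),rest=(331,165),s_a=(261,222),s_b=(351,234.5),s_c=(394,218),s_d=(395,193),tin=(213,125),bottle=(252,108),tape=(386,138),boxfrontL=(152,150),boxfrontR=(150,254))
for k,v in names.items(): print(k,plane(fs['top'],[v],dict(hole=43,pot=65,hookhead=70,hookh=85,brushhead=75,brushh=83,rest=65).get(k,22))[0].round())
E
```

```text
hole [516. 264.  43.]
pot [680.   5.  65.]
hookhead [666. -91.  70.]
hookh [ 659. -214.   85.]
brushhead [594. -99.  75.]
brushh [ 589. -213.   83.]
rest [ 624. -216.   65.]
s_a [462. -11.  22.]
s_b [ 423. -276.   22.]
s_c [ 470. -405.   22.]
s_d [ 545. -412.   22.]
tin [758. 132.  22.]
bottle [810.  13.  22.]
tape [ 712. -392.   22.]
boxfrontL [683. 317.  22.]
boxfrontR [371. 318.  22.]
```

View pics/c1.png

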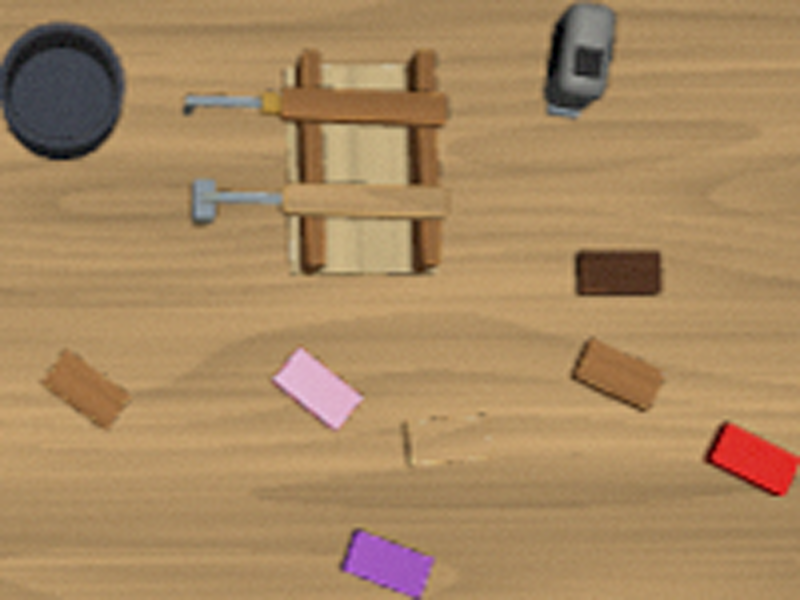

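View pics/c2.png

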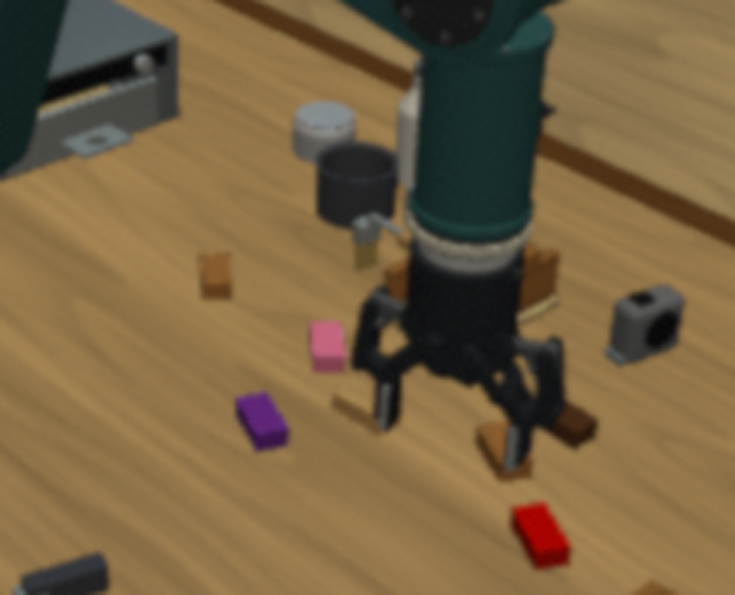

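>>> {"op": "apply_moves", "data": {"deltas": [[0,0,-0.81,0,0,0,1],[0,0,-0.81,0,0,0,1],[0,0,-0.81,0,0,0,1],[0,0,-0.81,0,0,0,1],[0,0,-0.81,0,0,0,1],[0,0,-0.81,0,0,0,1],[0,0,-0.81,0,0,0,1],[0,0,-0.81,0,0,0,1],[0,0,-0.81,0,0,0,1],[0,0,-0.81,0,0,0,1]]}}

```text
t: 1.35
tcp_pos: [207.9, -557.8, 225.4]
tcp_rot: [-0.006, 1.0, 0.02, -0.001]
ft_force: [-0.8, 0.7, 0.0]
gripper_width: 1.002
```

>>> {"op": "apply_moves", "data": {"deltas": [[0,0,0.1,0.37,-0.9,-0.03,0.2],[0,0,0.1,0.37,-0.9,-0.03,0.2],[0,0,0.1,0.37,-0.9,-0.03,0.2],[0,0,0,0.37,-0.9,-0.03,0.2],[0,0,0,0.37,-0.9,-0.03,0.2],[0,0,0,0.37,-0.9,-0.03,0.2],[0,0,0,0.37,-0.9,-0.03,0.2],[0,0,0,0.37,-0.9,-0.03,0.2],[0,0,0,0.37,-0.9,-0.03,0.2],[0,0,0,0.37,-0.9,-0.03,0.2]]}}

```text
t: 2.6
tcp_pos: [287.4, -363.9, 233.0]
tcp_rot: [-0.009, 1.0, -0.01, -0.002]
ft_force: [0.3, -0.3, 0.3]
gripper_width: 0.606
```

>>> {"op": "apply_moves", "data": {"deltas": [[0,0,0,0.37,-0.9,-0.03,0.2],[0,0,0,0.37,-0.9,-0.03,0.2],[0,0,0,0.37,-0.9,-0.03,0.2],[0,0,0,0.37,-0.9,-0.03,0.2],[0,0,0,0.37,-0.9,-0.03,0.2],[0,0,0,0.37,-0.9,-0.03,0.2],[0,0,0,0.37,-0.9,-0.03,0.2],[0,0,0,0.37,-0.9,-0.03,0.2],[0,0,0,0.37,-0.9,-0.03,0.2],[0,0,0,0.37,-0.9,-0.03,0.2]]}}

```text
t: 3.85
tcp_pos: [369.3, -173.0, 242.7]
tcp_rot: [-0.008, 1.0, -0.01, -0.001]
ft_force: [-0.1, 0.4, -0.2]
gripper_width: 0.597
```

>>> {"op": "apply_moves", "data": {"deltas": [[0,0,0,0.37,-0.9,-0.03,0.2],[0,0,0,0.37,-0.9,-0.03,0.2],[0,0,0,0.37,-0.9,-0.03,0.2],[0,0,0,0.37,-0.9,-0.03,0.2],[0,0,0,0.37,-0.9,-0.03,0.2],[0,0,0,0.37,-0.9,-0.03,0.2],[0,0,0,0.37,-0.9,-0.03,0.2],[0,0,0,0.37,-0.9,-0.03,0.2],[0,0,0,0.37,-0.9,-0.03,0.2],[0,0,0,0.37,-0.9,-0.03,0.2]]}}

```text
t: 5.1
tcp_pos: [447.8, 18.2, 252.3]
tcp_rot: [-0.008, 1.0, -0.01, -0.0]
ft_force: [0.8, 0.6, 0.9]
gripper_width: 0.6
```

```bash
python3 - <<'E'
from h import *
import pickle
fs={n:grab(n) for n in('side','top')}
pickle.dump(fs,open('f1.pkl','wb'))
save('s1',fs['side']['frame'][110:310,200:400],4); save('t1',fs['top']['frame'][125:275,240:440],4)
print(r.get_obs())
E
```

```text
{'t': 5.2, 'q': array([-0.12591358,  0.11542414,  1.7901735 ,  0.0170346 ,  1.23785598,
       -0.11328085]), 'qd': array([-0.03275808, -0.00804985,  0.01673801, -0.02506829,  0.00230825,
       -0.0413461 ]), 'tau': array([ 7.97138102e-01, -3.51147830e+01, -2.73885655e+01,  3.13449567e-01,
        4.69141363e-03,  3.70061472e-01]), 'tcp_pos': array([448.26416688,  18.75481874, 252.43955558]), 'tcp_rot': array([-8.10042051e-03,  9.99925718e-01, -9.10714219e-03,  3.62905263e-05]), 'ft_force': array([-0.04730535, -0.60312503, -0.71830232]), 'moment': array([ 0.00110425, -0.02085412,  0.03871626]), 'gripper_width': 0.5991631516033464}
```

View pics/s1.png

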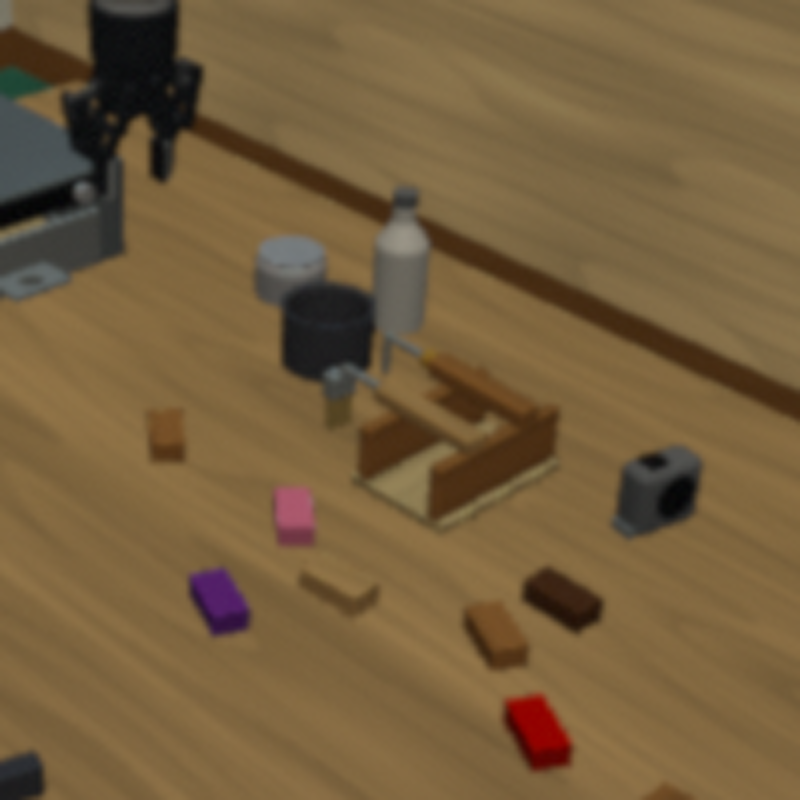

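```bash
cat > m1.py <<'E'
from h import *
import pickle
f=pickle.load(open('f1.pkl','rb'));f0=pickle.load(open('f0.pkl','rb'));S,T=f['side'],f0['top']
s=lambda u,v:(200+u/4,110+v/4); t=lambda u,v:(240+u/4-.4,125+v/4-.4)
P=dict(hole=(s(33,280),(167.2,203.7)),hookbend=(s(388,340),t(190,103)),collar=(s(426,355),t(268,103)),brushfront=(s(380,392),t(284,200)),brushhead=(s(338,378),t(203,202)),sa=(s(166,423),t(87,388)),pot=(s(328,308),t(62,84)),sc=(s(492,622),t(620,373)),sd=(s(566,590),t(619,273)),
 railendR=(s(548,410),t(424,52)),railendL=(s(437,492),t(427,268)))
for k,(a,b) in P.items():
    x,e=tri(S,a,T,b); print(k,x.round(1),'res',round(e,1))
print('hook ends',plane(T,[t(282,104.5),t(447,109.5),t(365,107)],85).round(1).tolist())
print('brush ends',plane(T,[t(285,200),t(449,202),t(367,201)],83).round(1).tolist())
print('tips',plane(T,[t(190,103)],79),plane(T,[t(203,202)],75))
# box front edges & tab from top
img=T['frame']
hsv=cv2.cvtColor(img,cv2.COLOR_RGB2HSV)
m=((hsv[...,1]<70)&(hsv[...,2]>100)).astype(np.uint8); m[:, :158]=0; m[:,178:]=0; m[:185]=0;m[222:]=0
c=max(cv2.findContours(m,0,1)[0],key=cv2.contourArea); R=cv2.minAreaRect(c); print('tab',R, plane(T,cv2.boxPoints(R),43).round(1).tolist())
E
python3 m1.py
```

```text
hole [517.5 265.6  39.6] res 0.1
hookbend [668.7 -89.3  67.3] res 0.8
collar [ 664.7 -144.    77. ] res 1.9
brushfront [ 594.3 -154.6   69.6] res 2.4
brushhead [596.3 -97.6  57.5] res 0.5
sa [462.5 -11.2  21.8] res 1.2
pot [684.8   5.3  56.8] res 1.6
sc [ 469.  -405.7   21.7] res 3.1
sd [ 547.  -412.1   17.7] res 2.4
railendR [ 704.7 -260.9   56.8] res 4.2
railendL [ 549.8 -264.8   37. ] res 2.0
hook ends [[662.9, -154.2, 85.0], [658.1, -273.0, 85.0], [660.5, -214.0, 85.0]]
brush ends [[593.6, -155.0, 83.0], [591.0, -272.6, 83.0], [592.3, -213.8, 83.0]]
tips [[665.93936434 -88.24049576  79.        ]] [[593.91228426 -96.66537514  75.        ]]
tab ((167.0, 204.5), (23.0, 16.0), 90.0) [[549.1, 289.6, 43.0], [548.7, 242.3, 43.0], [480.8, 241.5, 43.0], [481.2, 288.6, 43.0]]
```

>>> {"op": "apply_moves", "data": {"deltas": [[0,0,0.05,0.8,0.88,0.2,0.2],[0,0,0.05,0.8,0.88,0.2,0.2],[0,0,0.05,0.8,0.88,0.2,0.2],[0,0,0,0.8,0.88,0.2,0.2],[0,0,0,0.8,0.88,0.2,0.2],[0,0,0,0.8,0.88,0.2,0.2],[0,0,0,0.8,0.88,0.2,0.2],[0,0,0,0.8,0.88,0.2,0.2],[0,0,0,0.8,0.88,0.2,0.2],[0,0,0,0.8,0.88,0.2,0.2]]}}

```text
t: 6.45
tcp_pos: [610.9, -177.4, 205.8]
tcp_rot: [-0.008, 1.0, -0.022, -0.0]
ft_force: [-1.0, -0.2, 0.8]
gripper_width: 0.597
```

>>> {"op": "apply_moves", "data": {"deltas": [[-0.1,0,0,0.6,0.42,0,0.2],[0,0,0,0.6,0.42,0,0.2],[0,0,0,0.6,0.42,0.2,0.2],[0,0,0,0.6,0.42,0.5,0.2],[0,0,0,0,0,0.7,0.2],[0,0,0,0,0,0.7,0.2],[0,0,0,0,0,0.7,0.2],[0,0,0,0,0,0.2,0.2],[0,0,0,0,0,0,0.2],[0,0,0,0,0,0,0.2]]}}

```text
t: 7.7
tcp_pos: [659.3, -214.5, 139.5]
tcp_rot: [-0.001, 1.0, -0.022, -0.002]
ft_force: [1.0, 0.0, -0.6]
gripper_width: 0.602
```

>>> {"op": "apply_moves", "data": {"deltas": [[0,0,0,0.06,0,0.6,0.2],[0,0,0,0,0,0.6,0.2],[0,0,0,0,0,0.6,0.2],[0,0,0,0,0,0.6,0.2],[0,0,0,0,0,0.6,0.2],[0,0,0,0,0,0.6,0.2],[0,0,0,0,0,0.4,0.2],[0,0,0,0,0,0.1,0.2],[0,0,0,0,0,0,0.2],[0,0,0,0,0,0,0.2]]}}

```text
t: 8.95
tcp_pos: [660.7, -214.7, 52.2]
tcp_rot: [-0.0, 1.0, -0.022, -0.002]
ft_force: [0.1, -0.1, 0.8]
gripper_width: 0.602
```

>>> {"op": "apply_moves", "data": {"deltas": [[0,0,0,0,0,0,-1],[0,0,0,0,0,0,-1],[0,0,0,0,0,0,-1],[0,0,0,0,0,0,-1],[0,0,0,0,0,0,-1],[0,0,0,0,0,-0.1,-1],[0,0,0,0,0,-0.5,-1],[0,0,0,0,0,-0.7,-1],[0,0,0,0,0,-0.7,-1],[0,0,0,0,0,-0.7,-1]], "squeeze": 120}}

```text
t: 10.2
tcp_pos: [660.5, -214.6, 109.8]
tcp_rot: [-0.0, 1.0, -0.022, -0.002]
ft_force: [0.2, 0.0, -2.2]
gripper_width: 0.262
```

>>> {"op": "apply_moves", "data": {"deltas": [[0,0,0,-0.35,-0.83,-0.3,-1],[0,0,0,-0.35,-0.83,-0.3,-1],[0,0,0,-0.35,-0.83,-0.3,-1],[0,0,0,-0.35,-0.83,0,-1],[0,0,0,-0.35,-0.83,0,-1],[0,0,0,-0.35,-0.83,0,-1],[0,0,0,-0.35,-0.83,0,-1],[0,0,0,-0.35,-0.83,0,-1],[0,0,0,-0.35,-0.83,0,-1],[0,0,0,-0.35,-0.83,0,-1]]}}

```text
t: 11.45
tcp_pos: [592.9, -33.3, 130.1]
tcp_rot: [-0.001, 1.0, -0.022, -0.002]
ft_force: [0.7, 0.3, -2.2]
gripper_width: 0.266
```

>>> {"op": "apply_moves", "data": {"deltas": [[0,0,0,-0.35,-0.83,0,-1],[0,0,0,-0.35,-0.83,0,-1],[0,0,0,-0.35,-0.83,0,-1],[0,0,0,-0.35,-0.83,0,-1],[0,0,0,-0.35,-0.83,0,-1],[0,0,0,-0.35,-0.83,0,-1],[0,0,0,-0.35,-0.83,0,-1],[0,0,0,-0.35,-0.83,0,-1],[0,0,0,0,0,0,-1],[0,0,0,0,0,0,-1]]}}

```text
t: 12.7
tcp_pos: [538.7, 112.8, 130.8]
tcp_rot: [-0.001, 1.0, -0.02, -0.001]
ft_force: [0.3, 0.3, -2.2]
gripper_width: 0.261
```

```bash
python3 - <<'E'
from h import *
import pickle
fs={n:grab(n) for n in('side','top')}
pickle.dump(fs,open('f2.pkl','wb'))
a=cv2.resize(fs['side']['frame'][140:220,180:260],None,fx=5,fy=5,interpolation=2);b=cv2.resize(fs['top']['frame'][160:240,145:225],None,fx=5,fy=5,interpolation=2)
save('ab2',np.hstack([a,b]))
print(r.get_obs()['tcp_pos'],r.get_obs()['tcp_rot'])
E
```

```text
[538.7679281  112.47498162 130.76157778] [-6.98705334e-04  9.99783137e-01 -2.07534138e-02 -1.57705845e-03]
```

View pics/ab2.png

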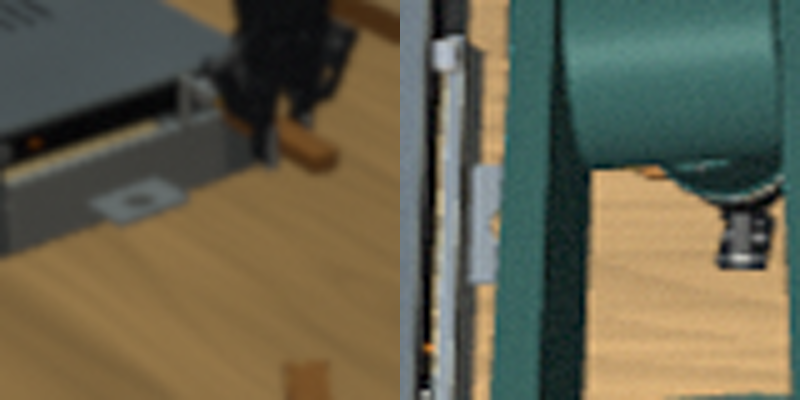

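```bash
python3 - <<'E'
from h import *
import pickle
fs=pickle.load(open('f2.pkl','rb'))
print(proj(fs['side'],[[544,238,112],[544,238,150],[516.5,265,43]]))
print(plane(fs['side'],[(208.5,180.4)],43))
E
```

```text
[[217.09238171 164.4772758 ]
 [216.83222588 155.85055443]
 [208.13460894 179.38794492]]
[[512.34894412 256.97852157  43.        ]]
```

>>> {"op": "apply_moves", "data": {"deltas": [[0,0,0,-0.35,-0.3,0.2,-1],[0,0,0,-0.35,-0.3,0.3,-1],[0,0,0,-0.35,-0.3,0.3,-1],[0,0,0,-0.35,-0.3,0.3,-1],[0,0,0,0,0,0.4,-1],[0,0,0,0,0,0.4,-1],[0,0,0,0,0,0.2,-1],[0,0,0,0,0,0,-1],[0,0,0,0,0,0,-1],[0,0,0,0,0,0,-1]]}}

```text
t: 14.05
tcp_pos: [510.3, 138.2, 85.5]
tcp_rot: [-0.001, 1.0, -0.022, -0.002]
ft_force: [-1.5, 0.4, -2.7]
gripper_width: 0.265
```

```bash
python3 - <<'E'
from h import *
import pickle
fs={n:grab(n) for n in('side','top')}
a=cv2.resize(fs['side']['frame'][145:205,180:240],None,fx=7,fy=7,interpolation=2)
save('a3',a)
o=r.get_obs();p=o['tcp_pos'];print(p,o['tcp_rot'])
print((proj(fs['side'],[p+[5,125.5,-19],[516.5,264,43]])-[180,145])*7)
E
```

```text
[510.23840886 138.25825461  85.4923638 ] [-5.48685494e-04  9.99763674e-01 -2.16652281e-02 -1.70661342e-03]
[[195.00347139 206.20830587]
 [197.97536582 241.32812386]]
```

View pics/a3.png

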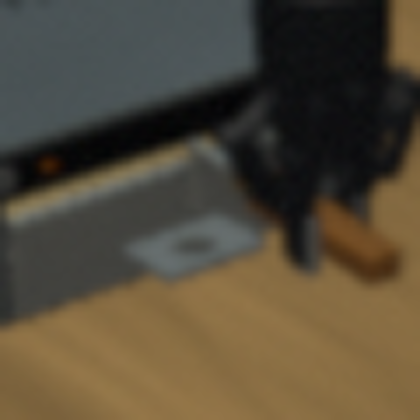

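```bash
python3 - <<'E'
from h import *
f=grab('side');
a=f['frame'][150:195,185:230].astype(float);a=np.clip((a-40)*2,0,255).astype(np.uint8)
save('a4',a,10)
E
```

```text
(no output)
```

View pics/a4.png

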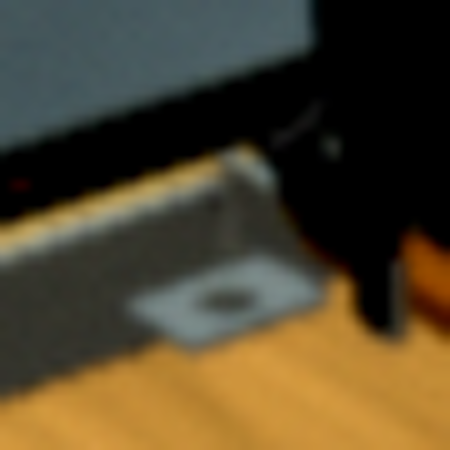

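>>> {"op": "apply_moves", "data": {"deltas": [[0,0,0,0.05,0,0.3,-1],[0,0,0,0,0,0.3,-1],[0,0,0,0,0,0.3,-1],[0,0,0,0,0,0.3,-1],[0,0,0,0,0,0.3,-1],[0,0,0,0,0,0.2,-1],[0,0,0,0,0,0.1,-1],[0,0,0,0,0,0,-1],[0,0,0,0,0,0,-1],[0,0,0,0,0,0,-1]]}}

```text
t: 15.45
tcp_pos: [511.2, 138.3, 46.8]
tcp_rot: [-0.001, 1.0, -0.022, -0.002]
ft_force: [-0.2, -0.4, -3.0]
gripper_width: 0.259
```

>>> {"op": "apply_moves", "data": {"deltas": [[0,0,0,0,0.4,0,-1],[0,0,0,0,0.4,0,-1],[0,0,0,0,0.5,0,-1],[0,0,0,0,0.5,0,-1],[0,0,0,0,0.5,0,-1],[0,0,0,0,0.5,0,-1],[0,0,0,0,0.5,0,-1],[0,0,0,0,0.5,0,-1],[0,0,0,0,0.5,0,-1],[0,0,0,0,0.5,0,-1]]}}

```text
t: 16.7
tcp_pos: [508.2, 37.6, 47.0]
tcp_rot: [-0.002, 1.0, -0.023, -0.0]
ft_force: [2.3, 4.7, -3.4]
gripper_width: 0.263
```

Tray follows (4.7 N). Continue to the stop.

>>> {"op": "apply_moves", "data": {"deltas": [[0,0,0,0,0.5,0,-1],[0,0,0,0,0.5,0,-1],[0,0,0,0,0.5,0,-1],[0,0,0,0,0.5,0,-1],[0,0,0,0,0.5,0,-1],[0,0,0,0,0.3,0,-1],[0,0,0,0,0.3,0,-1],[0,0,0,0,0.3,0,-1],[0,0,0,0,0.3,0,-1],[0,0,0,0,0,0,-1]]}}

```text
t: 17.95
tcp_pos: [504.7, -42.4, 46.9]
tcp_rot: [-0.002, 1.0, -0.023, 0.0]
ft_force: [0.4, 0.2, -2.0]
gripper_width: 0.266
```

>>> {"op": "apply_moves", "data": {"deltas": [[0,0,0,0,0.3,0,-1],[0,0,0,0,0.2,0,-1],[0,0,0,0,0.1,0,-1],[0,0,0,0,0,0,-1],[0,0,0,0,-0.3,0,-1],[0,0,0,0,0,-0.3,-1],[0,0,0,0,0,-0.5,-1],[0,0,0,0,0,-0.5,-1],[0,0,0,0,0,-0.5,-1],[0,0,0,0,0,0,-1]]}}

```text
t: 19.2
tcp_pos: [501.9, -38.6, 84.3]
tcp_rot: [-0.01, 1.0, -0.027, -0.002]
ft_force: [-0.4, -0.3, -1.2]
gripper_width: 0.263
```

```bash
python3 - <<'E'
from h import *
import pickle
fs={n:grab(n) for n in('side','top')};pickle.dump(fs,open('f3.pkl','wb'))
a=fs['side']['frame'][130:250,180:300];b=fs['top']['frame'][140:260,130:250]
save('ab3',np.hstack([a,b]),3.3)
E
```

```text
(no output)
```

View pics/ab3.png

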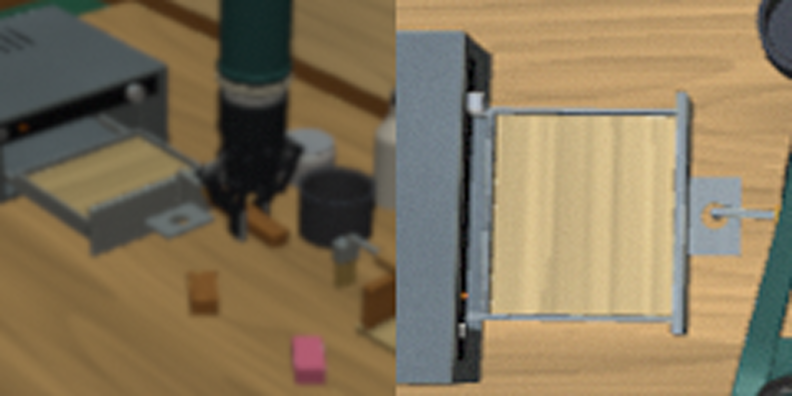

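```bash
python3 - <<'E'
from h import *
import pickle
fs=pickle.load(open('f3.pkl','rb'));T=fs['top']
t=lambda u,v:(130+(u-396)/3.3-.35,140+v/3.3-.35)
print(plane(T,[t(584,214.5),t(495,112),t(673,112),t(673,317),t(495,317)],45).round(1)); print(plane(T,[t(712,214)],43))
E
```

```text
[[513.7 207.3  45. ]
 [606.8 288.1  45. ]
 [605.2 128.2  45. ]
 [422.2 127.9  45. ]
 [423.5 285.4  45. ]]
[[513.26224182  93.45959421  43.        ]]
```

>>> {"op": "apply_moves", "data": {"deltas": [[-0.13,0,0,0,0,-0.8,-1],[0,0,0,0.2,0.2,-0.9,-1],[0,0,0,0.76,0.83,-0.3,-1],[0,0,0,0.76,0.83,0,-1],[0,0,0,0.76,0.83,0,-1],[0,0,0,0.76,0.83,0,-1],[0,0,0,0.76,0.83,0,-1],[0,0,0,0.76,0.83,0,-1],[0,0,0,0.76,0.83,0,-1],[0,0,0,0.5,0.5,0,-1]]}}

```text
t: 20.55
tcp_pos: [616.8, -180.8, 124.0]
tcp_rot: [0.001, 1.0, -0.028, -0.006]
ft_force: [-0.7, 0.6, -1.8]
gripper_width: 0.266
```

>>> {"op": "apply_moves", "data": {"deltas": [[0,0,-0.08,0.55,0.4,0,-1],[0,0,0,0.55,0.4,0,-1],[0,0,0,0.55,0.4,0.2,-1],[0,0,0,0.5,0.4,0.4,-1],[0,0,0,0,0,0.5,-1],[0,0,0,0,0,0.4,-1],[0,0,0,0,0,0.1,-1],[0,0,0,0,0,0,-1],[0,0,0,0,0,0,-1],[0,0,0,0,0,0,-1]]}}

```text
t: 21.8
tcp_pos: [658.8, -215.4, 87.9]
tcp_rot: [0.0, 1.0, -0.021, -0.008]
ft_force: [0.7, -0.7, -1.4]
gripper_width: 0.263
```

>>> {"op": "apply_moves", "data": {"deltas": [[0,0.1,0,0.08,0,0.3,-1],[0,0,0,0,0,0.4,-1],[0,0,0,0,0,0.4,-1],[0,0,0,0,0,0.3,-1],[0,0,0,0,0,0.15,-1],[0,0,0,0,0,0.05,-1],[0,0,0,0,0,0,-1],[0,0,0,0,0,0,-1],[0,0,0,0,0,0,-1],[0,0,0,0,0,0,-1]]}}

```text
t: 23.05
tcp_pos: [660.8, -215.7, 54.1]
tcp_rot: [0.001, 1.0, -0.021, 0.0]
ft_force: [-0.0, 0.2, -1.6]
gripper_width: 0.268
```

>>> {"op": "apply_moves", "data": {"deltas": [[0,0,0,0,0,0.1,-1],[0,0,0,0,0,0,-1],[0,0,0,0,0,0,0.2],[0,0,0,0,0,0,0.2],[0,0,0,0,0,0,0.2],[0,0,0,0,0,0,0.2],[0,0,0,0,0,0,0.2],[0,0,0,0,0,-0.4,0.2],[0,0,0,0,0,-0.8,0.2],[0,0,0,0,0,-0.9,0.2]]}}

```text
t: 24.3
tcp_pos: [661.0, -215.7, 97.3]
tcp_rot: [0.001, 1.0, -0.021, 0.0]
ft_force: [0.8, -0.3, 0.3]
gripper_width: 0.597
```

>>> {"op": "apply_moves", "data": {"deltas": [[0,0,0,0,0,-0.9,0.2],[0,0,0,-0.6,0,-0.2,0.2],[0,0,0,-0.6,0,0,0.2],[0,0,0,-0.6,0,0,0.2],[0,0,0,-0.6,0,0,0.2],[0,0,0,-0.6,0,0,0.2],[0,0,0,-0.3,0,0,0.2],[0,0,0,0,0,0,0.2],[0,0,0,0,0,0,0.2],[0,0,0,0,0,0,0.2]]}}

```text
t: 25.55
tcp_pos: [590.3, -212.9, 122.5]
tcp_rot: [0.001, 1.0, -0.021, 0.001]
ft_force: [0.6, 0.2, -0.6]
gripper_width: 0.594
```

>>> {"op": "apply_moves", "data": {"deltas": [[0,0,-0.13,0.1,0.05,0.4,0.2],[0,0,0,0,0,0.6,0.2],[0,0,0,0,0,0.6,0.2],[0,0,0,0,0,0.6,0.2],[0,0,0,0,0,0.6,0.2],[0,0,0,0,0,0.4,0.2],[0,0,0,0,0,0.1,0.2],[0,0,0,0,0,0,0.2],[0,0,0,0,0,0,0.2],[0,0,0,0,0,0,0.2]]}}

```text
t: 26.8
tcp_pos: [593.1, -214.2, 51.2]
tcp_rot: [0.001, 1.0, -0.011, 0.001]
ft_force: [1.1, -0.7, 0.1]
gripper_width: 0.602
```

>>> {"op": "apply_moves", "data": {"deltas": [[0,0,0,0,0,0,-1],[0,0,0,0,0,0,-1],[0,0,0,0,0,0,-1],[0,0,0,0,0,0,-1],[0,0,0,0,0,0,-1],[0,0,0,0,0,0,-1],[0,0,0,0,0,0,-1],[0,0,0,0,0,0,-1],[0,0,0,0,0,0,-1],[0,0,0,0,0,0,-1]]}}

```text
t: 28.05
tcp_pos: [593.6, -214.4, 52.1]
tcp_rot: [0.001, 1.0, -0.011, 0.002]
ft_force: [-0.3, 0.3, 1.2]
gripper_width: 0.262
```

>>> {"op": "apply_moves", "data": {"deltas": [[0,0,0,0,0,-0.5,-1],[0,0,0,0,0,-1,-1],[0,0,0,0,0,-1,-1],[0,0,0,0,0,-1,-1],[0,0,0,0,0,-1,-1],[0,0,0,0,-0.5,-0.5,-1],[0,0,0,0,-1,0,-1],[0,0,0,0,-1,0,-1],[0,0,0,0,-1,0,-1],[0,0,0,0,-0.5,0,-1]]}}

```text
t: 29.3
tcp_pos: [592.6, -126.8, 154.8]
tcp_rot: [0.0, 1.0, -0.011, -0.001]
ft_force: [0.1, -0.2, -1.1]
gripper_width: 0.263
```

>>> {"op": "apply_moves", "data": {"deltas": [[0,0,0.8,0,0,0,-1],[0,0,1,0,0,0,-1],[0,0,1,0,0,0,-1],[0,0,1,0,0,0,-1],[0,0,1,0,0,0,-1],[0,0,0.2,0,0,0,-1],[0,0,0,0,0,0,-1],[0,0,0,0,0,0,-1],[0,0,0,0,0,0,-1],[0,0,0,0,0,0,-1]]}}

```text
t: 30.55
tcp_pos: [591.0, -121.2, 151.5]
tcp_rot: [0.001, 0.924, -0.382, -0.003]
ft_force: [1.2, -0.4, -0.6]
gripper_width: 0.258
```

```bash
cat >> h.py <<'E'
from scipy.spatial.transform import Rotation as Ro
def st():
    o=r.get_obs();q=o['tcp_rot'];R=Ro.from_quat(np.r_[q[1:],q[0]]);M=R.as_matrix()
    print('p',o['tcp_pos'].round(1),'yaw',round(float(np.arctan2(M[1,0],M[0,0])),3),'z',M[:,2].round(3)); return o['tcp_pos'],R
def to(target):
    p,R=st(); d=R.inv().apply(np.array(target)-p); print('tool shift (units of 20mm)',(d/20).round(2))
E
python3 - <<'E'
from h import *
p,R=st(); off=R.apply([0,-115,42.1]); print('tip',(p+off).round(1)); to([682-off[0],5-off[1],p[2]])
E
```

```text
p [ 591.  -121.2  151.5] yaw -0.784 z [-0.007  0.001 -1.   ]
tip [671.8 -39.7 108.9]
p [ 591.  -121.2  151.5] yaw -0.784 z [-0.007  0.001 -1.   ]
tool shift (units of 20mm) [-1.22 -1.94 -0.  ]
```

>>> {"op": "apply_moves", "data": {"deltas": [[0,0,0,-0.3,-0.47,0,-1],[0,0,0,-0.3,-0.47,0,-1],[0,0,0,-0.3,-0.47,0,-1],[0,0,0,-0.3,-0.47,0,-1],[0,0,0,0,0,0,-1],[0,0,0,0,0,0.2,-1],[0,0,0,0,0,0.6,-1],[0,0,0,0,0,0.6,-1],[0,0,0,0,0,0.2,-1],[0,0,0,0,0,0,-1]]}}

```text
t: 31.8
tcp_pos: [600.2, -74.4, 116.3]
tcp_rot: [0.001, 0.924, -0.382, -0.004]
ft_force: [-0.3, 0.3, -2.1]
gripper_width: 0.259
```

```bash
python3 - <<'E'
from h import *
p,R=st(); off=R.apply([0,-115,42.1]); print('tip',(p+off).round(1)); to([682-off[0],5-off[1],72])
f=grab('side'); save('a5',f['frame'][150:250,200:300],5); print((proj(f,[p+off])-[200,150])*5)
E
```

```text
p [600.2 -74.4 116.3] yaw -0.783 z [-0.009  0.001 -1.   ]
tip [681.    7.1  73.6]
p [600.2 -74.4 116.3] yaw -0.783 z [-0.009  0.001 -1.   ]
tool shift (units of 20mm) [0.13 0.03 2.21]
[[407.12435472 166.63094597]]
```

View pics/a5.png

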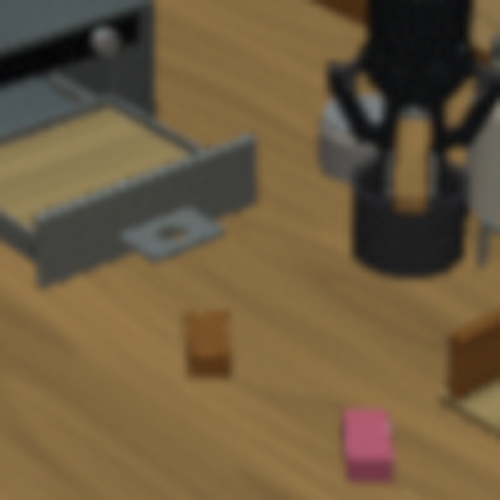

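>>> {"op": "apply_moves", "data": {"deltas": [[0,0,0,0,0,0.4,-1],[0,0,0,0,0,0.5,-1],[0,0,0,0,0,0.5,-1],[0,0,0,0,0,0.5,-1],[0,0,0,0,0,0.2,-1],[0,0,0,0,0,0,-1],[0,0,0,0,0,0,-1],[0,0,0,0,0,0,-1],[0,0,0,0,0,0,-1],[0,0,0,0,0,0,-1]]}}

```text
t: 33.1
tcp_pos: [601.0, -74.7, 72.6]
tcp_rot: [0.001, 0.924, -0.382, -0.003]
ft_force: [0.6, -0.5, -0.3]
gripper_width: 0.263
```

>>> {"op": "apply_moves", "data": {"deltas": [[0,0,0,0,0,-0.7,-1],[0,0,0,0,0,-1,-1],[0,0,0,0,0,-1,-1],[0,0,0,0,0,-1,-1],[0,0,-0.8,0,0,-0.3,-1],[0,0,-1,0,0,0,-1],[0,0,-1,0,0,0,-1],[0,0,-1,0,0,0,-1],[0,0,-1,0,0,0,-1],[0,0,-0.2,0,0,0,-1]]}}

```text
t: 34.35
tcp_pos: [604.0, -75.2, 166.0]
tcp_rot: [0.001, 1.0, -0.005, 0.002]
ft_force: [0.2, -0.5, -1.5]
gripper_width: 0.261
```

```bash
python3 - <<'E'
from h import *
p,R=st(); off=R.apply([0,-115,42.1]); print('tip',(p+off).round(1)); to([514+62-off[0],195-off[1],110])
E
```

```text
p [604.  -75.2 166. ] yaw -0.01 z [ 0.003 -0.002 -1.   ]
tip [605.3  39.7 123.7]
p [604.  -75.2 166. ] yaw -0.01 z [ 0.003 -0.002 -1.   ]
tool shift (units of 20mm) [-1.55 -7.75  2.78]
```

>>> {"op": "apply_moves", "data": {"deltas": [[0,0,0,-0.18,-0.5,0,-1],[0,0,0,-0.18,-0.95,0,-1],[0,0,0,-0.18,-0.95,0,-1],[0,0,0,-0.18,-0.95,0,-1],[0,0,0,-0.18,-0.95,0,-1],[0,0,0,-0.18,-0.95,0,-1],[0,0,0,-0.18,-0.95,0.1,-1],[0,0,0,-0.18,-0.95,0.3,-1],[0,0,0,0,0,0.4,-1],[0,0,0,0,0,0,-1]]}}

```text
t: 35.6
tcp_pos: [574.4, 80.6, 148.9]
tcp_rot: [0.001, 1.0, -0.007, 0.002]
ft_force: [0.1, 0.7, -2.4]
gripper_width: 0.261
```

```bash
python3 - <<'E'
from h import *
p,R=st(); off=R.apply([0,-115,42.1]); print('tip',(p+off).round(1)); to([514+62-off[0],195-off[1],90])
E
```

```text
p [574.4  80.6 148.9] yaw -0.014 z [ 0.003 -0.001 -1.   ]
tip [576.1 195.5 106.7]
p [574.4  80.6 148.9] yaw -0.014 z [ 0.003 -0.001 -1.   ]
tool shift (units of 20mm) [-0.02  0.02  2.95]
```

>>> {"op": "apply_moves", "data": {"deltas": [[0,0,0,0,0,0.5,-1],[0,0,0,0,0,0.6,-1],[0,0,0,0,0,0.6,-1],[0,0,0,0,0,0.6,-1],[0,0,0,0,0,0.4,-1],[0,0,0,0,0,0.1,-1],[0,0,0,0,0,0,-1],[0,0,0,0,0,0,-1],[0,0,0,0,0,0,-1],[0,0,0,0,0,0,-1]]}}

```text
t: 36.85
tcp_pos: [575.7, 78.6, 89.1]
tcp_rot: [0.001, 1.0, -0.008, 0.002]
ft_force: [0.2, 0.4, -1.4]
gripper_width: 0.262
```

```bash
python3 - <<'E'
from h import *
p,R=st(); off=R.apply([0,-115,42.1]); print('tip',(p+off).round(1)); print(r.get_obs()['ft_force'])
E
```

```text
p [575.7  78.6  89.1] yaw -0.016 z [ 0.004 -0.002 -1.   ]
tip [577.7 193.5  46.8]
[ 0.19616718  0.39787464 -1.40338411]
```

>>> {"op": "apply_moves", "data": {"deltas": [[0,0,0,0,0,0.15,-1],[0,0,0,0,0,0.1,-1],[0,0,0,0,0,0.03,-1],[0,0,0,0,0,0,-1],[0,0,0,0,0,0,-1],[0,0,0,0,0,0,-1],[0,0,0,0,0,0,-1],[0,0,0,0,0,0,-1],[0,0,0,-0.3,0,0,-1],[0,0,0,-0.4,0,0,-1]]}}

```text
t: 38.1
tcp_pos: [562.5, 78.8, 83.8]
tcp_rot: [0.001, 1.0, -0.008, 0.003]
ft_force: [0.2, 1.3, -1.4]
gripper_width: 0.265
```

```bash
python3 - <<'E'
from h import *
F=[]
for i in range(12):
    f=grab('side'); F.append(r.get_obs()['ft_force'])
print(np.mean(F,0),np.std(F,0)); save('a6',f['frame'][140:210,190:260],7); st()
E
```

```text
[-0.71952845  0.03778462 -0.31832855] [0.51805628 0.5632118  0.39321353]
p [562.8  78.8  83.7] yaw -0.016 z [ 0.006 -0.002 -1.   ]
```

View pics/a6.png

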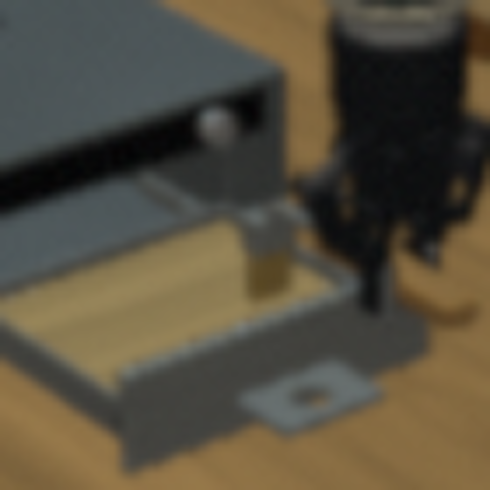

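>>> {"op": "apply_moves", "data": {"deltas": [[0,0,0,-0.4,0,0,-1],[0,0,0,-0.45,0,0,-1],[0,0,0,-0.45,0,0,-1],[0,0,0,-0.45,0,0,-1],[0,0,0,-0.45,0,0,-1],[0,0,0,-0.45,0,0,-1],[0,0,0,-0.45,0,0,-1],[0,0,0,-0.45,0,0,-1],[0,0,0,-0.45,0,0,-1],[0,0,0,-0.45,0,0,-1]]}}

```text
t: 39.95
tcp_pos: [469.0, 80.4, 83.6]
tcp_rot: [0.001, 1.0, -0.009, 0.005]
ft_force: [1.5, 0.8, 0.1]
gripper_width: 0.257
```

>>> {"op": "apply_moves", "data": {"deltas": [[0,0,0,-0.45,0,0,-1],[0,0,0,-0.35,0,0,-1],[0,0,0,-0.1,0,0,-1],[0,0,0,0,0,0,-1],[0,0,0,0,0,0,-1],[0,0,0,0,0,0,-1],[0,0,0,0,0,-0.5,-1],[0,0,0,0,0,-1,-1],[0,0,0,0,0,-1,-1],[0,0,0,0,0,-1,-1]]}}

```text
t: 41.2
tcp_pos: [447.0, 80.5, 155.1]
tcp_rot: [0.001, 1.0, -0.008, 0.002]
ft_force: [-0.8, 0.5, -1.9]
gripper_width: 0.259
```

```bash
python3 - <<'E'
from h import *
to([593.6,-214.4,145])
E
```

```text
p [447.   80.5 155.1] yaw -0.016 z [ 0.004 -0.002 -1.   ]
tool shift (units of 20mm) [ 7.57 14.62  0.57]
```

>>> {"op": "apply_moves", "data": {"deltas": [[0,0,0,0.3,0.5,0,-1],[0,0,0,0.5,0.97,0,-1],[0,0,0,0.5,0.97,0,-1],[0,0,0,0.5,0.97,0,-1],[0,0,0,0.5,0.97,0,-1],[0,0,0,0.5,0.97,0,-1],[0,0,0,0.5,0.97,0,-1],[0,0,0,0.5,0.97,0,-1],[0,0,0,0.5,0.97,0,-1],[0,0,0,0.5,0.97,0,-1]]}}

```text
t: 42.45
tcp_pos: [543.8, -116.7, 153.4]
tcp_rot: [0.002, 1.0, -0.007, 0.001]
ft_force: [-0.3, -0.1, -1.4]
gripper_width: 0.263
```

>>> {"op": "apply_moves", "data": {"deltas": [[0,0,0,0.5,0.97,0,-1],[0,0,0,0.5,0.97,0,-1],[0,0,0,0.5,0.97,0,-1],[0,0,0,0.5,0.97,0,-1],[0,0,0,0.3,0.3,0,-1],[0,0,0,0,0,0,-1],[0,0,0,0,0,0,-1],[0,0,0,0,0,0,-1],[0,0,0,0,0,0,-1],[0,0,0,0,0,0,-1]]}}

```text
t: 43.7
tcp_pos: [591.4, -206.3, 153.4]
tcp_rot: [0.001, 1.0, -0.007, 0.001]
ft_force: [-0.6, 1.2, -1.0]
gripper_width: 0.263
```

```bash
python3 - <<'E'
from h import *
to([593.6,-214.4,52.8])
E
```

```text
p [ 591.4 -206.3  153.4] yaw -0.014 z [ 0.001 -0.002 -1.   ]
tool shift (units of 20mm) [0.11 0.39 5.03]
```

>>> {"op": "apply_moves", "data": {"deltas": [[0,0,0,0.05,0.2,0.5,-1],[0,0,0,0.05,0.2,0.8,-1],[0,0,0,0,0,0.8,-1],[0,0,0,0,0,0.8,-1],[0,0,0,0,0,0.8,-1],[0,0,0,0,0,0.6,-1],[0,0,0,0,0,0.25,-1],[0,0,0,0,0,0,-1],[0,0,0,0,0,0,-1],[0,0,0,0,0,0,-1]]}}

```text
t: 44.95
tcp_pos: [593.2, -214.8, 55.2]
tcp_rot: [0.001, 1.0, -0.007, 0.0]
ft_force: [0.0, -0.2, -0.6]
gripper_width: 0.26
```

>>> {"op": "apply_moves", "data": {"deltas": [[0,0,0,0,0,0.15,-1],[0,0,0,0,0,0,-1],[0,0,0,0,0,0,0.2],[0,0,0,0,0,0,0.2],[0,0,0,0,0,0,0.2],[0,0,0,0,0,0,0.2],[0,0,0,0,0,0,0.2],[0,0,0,0,0,-0.4,0.2],[0,0,0,0,0,-0.8,0.2],[0,0,0,0,0,-0.9,0.2]]}}

```text
t: 46.2
tcp_pos: [593.4, -214.9, 97.0]
tcp_rot: [0.001, 1.0, -0.007, 0.0]
ft_force: [0.1, -0.1, 0.6]
gripper_width: 0.6
```

```bash
cat > chk.py <<'E'
from h import *
import pickle
f1=pickle.load(open('f1.pkl','rb'))['side']
f=grab('side');P=dict(a=(462,-11,11),b=(423,-276,11),c=(469.5,-405.5,11),d=(546,-412,11))
for k,X in P.items():
    u,v=proj(f,[X])[0].astype(int); w=np.s_[v-9:v+10,u-10:u+11]
    d=np.abs(f['frame'][w].astype(int)-f1['frame'][w]).mean(); print(k,(u,v),'diff',d.round(1))
E
python3 - <<'E'
import chk
from h import *
to([462,-11,140])
f0=__import__('pickle').load(open('f0.pkl','rb'))['top']
hsv=cv2.cvtColor(f0['frame'],cv2.COLOR_RGB2HSV)
for n,X in dict(a=(462,-11,22),c=(469.5,-405.5,22),d=(546,-412,22)).items():
    u,v=proj(f0,[X])[0].astype(int); ref=np.median(f0['frame'][v-2:v+3,u-2:u+3].reshape(-1,3),0)
    m=(np.abs(f0['frame'].astype(int)-ref).sum(2)<45).astype(np.uint8); z=np.zeros_like(m); z[v-22:v+23,u-22:u+23]=1
    m=cv2.morphologyEx(m*z,cv2.MORPH_OPEN,np.ones((3,3)))
    k,lab=cv2.connectedComponents(m); pts=np.argwhere(lab==lab[v,u])[:,::-1]
    R=cv2.minAreaRect(pts.astype(np.float32)); W=plane(f0,cv2.boxPoints(R),22)[:,:2]
    c=W.mean(0); e=[W[1]-W[0],W[2]-W[1]]; e=sorted(e,key=np.linalg.norm); L=e[1]*np.sign(e[1][1]); print(n,c.round(1),[np.linalg.norm(x).round() for x in e],'yaw',np.arctan2(-L[0],L[1]).round(3))
E
```

```text
a (np.int64(241), np.int64(218)) diff 4.2
b (np.int64(284), np.int64(255)) diff 4.2
c (np.int64(323), np.int64(267)) diff 7.8
d (np.int64(340), np.int64(259)) diff 39.9
p [ 595.  -215.6   99.8] yaw -0.014 z [ 0.004 -0.003 -1.   ]
tool shift (units of 20mm) [ -6.78 -10.13  -2.07]
a [462.6 -11.5] [np.float64(34.0), np.float64(61.0)] yaw -0.654
c [ 470.2 -408.3] [np.float64(32.0), np.float64(58.0)] yaw -0.434
d [ 544.8 -408.6] [np.float64(30.0), np.float64(60.0)] yaw -0.01
```

>>> {"op": "apply_moves", "data": {"deltas": [[0,0,0,-0.3,-0.4,-0.8,0.2],[0,0,0,-0.65,-0.97,-0.8,0.2],[0,0,0,-0.65,-0.97,-0.4,0.2],[0,0,0,-0.65,-0.97,0,0.2],[0,0,0,-0.65,-0.97,0,0.2],[0,0,0,-0.65,-0.97,0,0.2],[0,0,0,-0.65,-0.97,0,0.2],[0,0,0,-0.65,-0.97,0,0.2],[0,0,0,-0.65,-0.97,0,0.2],[0,0,0,-0.65,-0.97,0,0.2]]}}

```text
t: 47.5
tcp_pos: [467.1, -20.7, 144.8]
tcp_rot: [0.002, 1.0, -0.007, 0.005]
ft_force: [-0.0, 0.1, -0.6]
gripper_width: 0.601
```

>>> {"op": "apply_moves", "data": {"deltas": [[0,0,0.9,0,0,0,0.2],[0,0,1,0,0,0,0.2],[0,0,1,0,0,0,0.2],[0,0,1,0,0,0,0.2],[0,0,0.3,0,0,0.4,0.2],[0,0,0,0,0,0.5,0.2],[0,0,0,0,0,0.5,0.2],[0,0,0,0,0,0.2,0.2],[0,0,0,0,0,0,0.2],[0,0,0,0,0,0,0.2]]}}

```text
t: 48.75
tcp_pos: [462.0, -14.0, 111.0]
tcp_rot: [0.001, 0.946, -0.323, 0.004]
ft_force: [0.1, 0.4, 1.0]
gripper_width: 0.599
```

```bash
python3 - <<'E'
import chk
from h import *
to([462.6,-11.5,3])
E
```

```text
a (np.int64(241), np.int64(218)) diff 3.7
b (np.int64(284), np.int64(255)) diff 3.7
c (np.int64(323), np.int64(267)) diff 7.4
d (np.int64(340), np.int64(259)) diff 39.6
p [462. -14. 111.] yaw -0.659 z [ 0.007 -0.004 -1.   ]
tool shift (units of 20mm) [-0.09 -0.11  5.4 ]
```

>>> {"op": "apply_moves", "data": {"deltas": [[0,0,0,-0.09,-0.1,0.4,0.2],[0,0,0,0,0,0.7,0.2],[0,0,0,0,0,0.8,0.2],[0,0,0,0,0,0.8,0.2],[0,0,0,0,0,0.8,0.2],[0,0,0,0,0,0.8,0.2],[0,0,0,0,0,0.5,0.2],[0,0,0,0,0,0.2,0.2],[0,0,0,0,0,0,0.2],[0,0,0,0,0,0,0.2]]}}

```text
t: 50.05
tcp_pos: [464.6, -11.2, 7.5]
tcp_rot: [0.0, 0.946, -0.323, 0.006]
ft_force: [-0.3, -0.8, -0.3]
gripper_width: 0.603
```

>>> {"op": "apply_moves", "data": {"deltas": [[0,0,0,0,0,0.17,0.2],[0,0,0,0,0,0,0.2],[0,0,0,0,0,0,-1],[0,0,0,0,0,0,-1],[0,0,0,0,0,0,-1],[0,0,0,0,0,0,-1],[0,0,0,0,0,0,-1],[0,0,0,0,0,0,-1],[0,0,0,0,0,0,-1],[0,0,0,0,0,0,-1]], "squeeze": 50}}

```text
t: 51.3
tcp_pos: [465.5, -11.3, 4.9]
tcp_rot: [0.0, 0.946, -0.323, 0.007]
ft_force: [-0.8, -0.2, 0.6]
gripper_width: 0.36
```

>>> {"op": "apply_moves", "data": {"deltas": [[0,0,0,0,0,-0.6,-1],[0,0,0,0,0,-1,-1],[0,0,0,0,0,-1,-1],[0,0,0,0,0,-1,-1],[0,0,0,0,0,-1,-1],[0,0,-0.9,0,0,-1,-1],[0,0,-1,0,0,0,-1],[0,0,-1,0,0,0,-1],[0,0,-1,0,0,0,-1],[0,0,-0.4,0,0,0,-1]]}}

```text
t: 52.55
tcp_pos: [463.3, -10.5, 127.5]
tcp_rot: [0.003, 1.0, 0.004, 0.009]
ft_force: [-0.9, -0.6, -0.3]
gripper_width: 0.362
```

```bash
python3 - <<'E'
from h import *
to([514-45,205.5+36,120])
E
```

```text
p [463.3 -10.5 127.5] yaw 0.008 z [ 0.018 -0.005 -1.   ]
tool shift (units of 20mm) [  0.38 -12.6    0.31]
```

>>> {"op": "apply_moves", "data": {"deltas": [[0,-0.12,0,0.03,-0.5,0,-1],[0,0,0,0.03,-0.95,0,-1],[0,0,0,0.03,-0.95,0,-1],[0,0,0,0.03,-0.95,0,-1],[0,0,0,0.03,-0.95,0,-1],[0,0,0,0.03,-0.95,0,-1],[0,0,0,0.03,-0.95,0,-1],[0,0,0,0.03,-0.95,0,-1],[0,0,0,0.03,-0.95,0,-1],[0,0,0,0.03,-0.95,0,-1]]}}

```text
t: 53.8
tcp_pos: [469.1, 180.9, 130.8]
tcp_rot: [0.003, 1.0, -0.005, -0.002]
ft_force: [-0.3, -0.3, -0.3]
gripper_width: 0.363
```

>>> {"op": "apply_moves", "data": {"deltas": [[0,0,0,0.03,-0.95,0,-1],[0,0,0,0.03,-0.95,0,-1],[0,0,0,0.03,-0.5,0,-1],[0,0,0,0,0,0,-1],[0,0,0,0,0,0,-1],[0,0,0,0,0,0,-1],[0,0,0,0,0,0,-1],[0,0,0,0,0,0,-1],[0,0,0,0,0,0,-1],[0,0,0,0,0,0,-1]]}}

```text
t: 55.05
tcp_pos: [470.3, 231.7, 131.7]
tcp_rot: [0.003, 1.0, -0.007, -0.003]
ft_force: [0.3, 0.5, -1.1]
gripper_width: 0.365
```

```bash
python3 - <<'E'
from h import *
import pickle
to([514-45,205.5+36,51])
f=grab('top');pickle.dump(f,open('f4.pkl','wb')); save('t4',f['frame'][110:290,230:450],3.6)
E
```

```text
p [470.3 231.7 131.7] yaw -0.015 z [-0.006 -0.007 -1.   ]
tool shift (units of 20mm) [-0.05 -0.52  4.03]
```

View pics/t4.png

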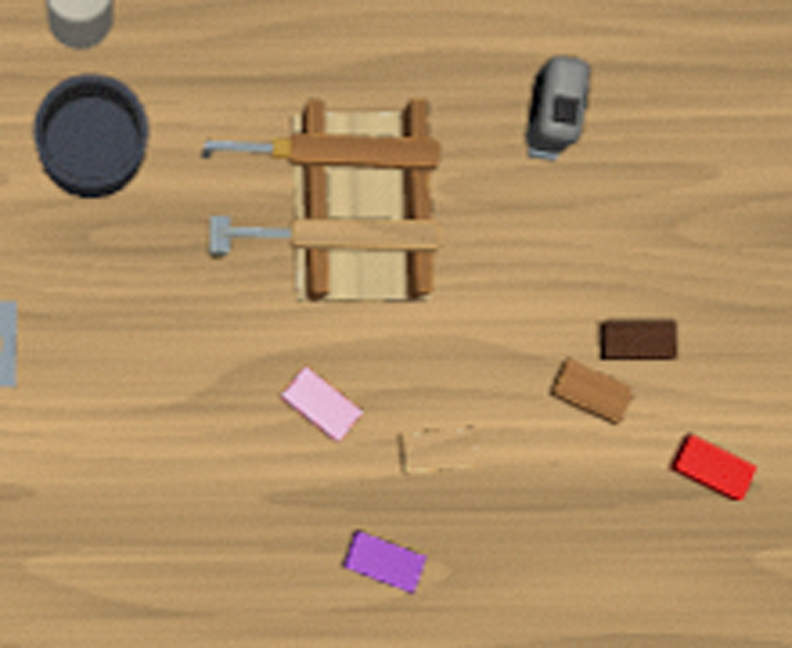

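>>> {"op": "apply_moves", "data": {"deltas": [[0,0,-0.1,-0.05,-0.5,0.3,-1],[0,0,0,0,0,0.6,-1],[0,0,0,0,0,0.7,-1],[0,0,0,0,0,0.7,-1],[0,0,0,0,0,0.6,-1],[0,0,0,0,0,0.4,-1],[0,0,0,0,0,0.3,-1],[0,0,0,0,0,0,-1],[0,0,0,0,0,0,-1],[0,0,0,0,0,0,-1]]}}

```text
t: 56.35
tcp_pos: [468.6, 241.9, 53.9]
tcp_rot: [0.004, 1.0, 0.001, -0.004]
ft_force: [-0.1, -0.3, -0.5]
gripper_width: 0.362
```

```bash
python3 - <<'E'
from h import *
import pickle
to([469,241.5,50.5]); print(r.get_obs()['ft_force'])
T=pickle.load(open('f4.pkl','rb'))
t=lambda u,v:(230+u/3.6-.4,110+v/3.6-.4)
P=plane(T,[t(639,340),t(592,391),t(444,447)],22);print(P.round(1))
for n,a,b in(('d',(601,320),(677,319)),('c',(570,358),(633,386)),('b',(405,433),(478,425))):
    W=plane(T,[t(*a),t(*b)],22);d=(W[0]-W[1]);print(n,np.arctan2(-d[0],d[1]).round(3))
E
```

```text
p [468.6 241.9  53.9] yaw 0.001 z [-0.007 -0.007 -1.   ]
tool shift (units of 20mm) [0.02 0.02 0.17]
[-0.06551444 -0.26304463 -0.53377013]
[[ 511.4 -446.1   22. ]
 [ 469.6 -405.5   22. ]
 [ 424.7 -282.1   22. ]]
d 0.004
c -0.434
b 0.099
```

>>> {"op": "apply_moves", "data": {"deltas": [[0,0,0,0,0,0.17,-1],[0,0,0,0,0,0,-1],[0,0,0,0,0,0,0.1],[0,0,0,0,0,0,0.1],[0,0,0,0,0,0,0.1],[0,0,0,0,0,0,0.1],[0,0,0,0,0,-0.4,0.1],[0,0,0,0,0,-0.8,0.1],[0,0,0,0,0,-0.9,0.1],[0,0,0,0,0,-0.9,0.1]]}}

```text
t: 57.6
tcp_pos: [468.5, 242.1, 112.8]
tcp_rot: [0.004, 1.0, 0.001, -0.004]
ft_force: [-0.3, 0.3, -0.5]
gripper_width: 0.549
```

```bash
python3 - <<'E'
from h import *
to([511.4,-459,140])
E
```

```text
p [468.5 242.1 112.8] yaw 0.001 z [-0.008 -0.008 -1.   ]
tool shift (units of 20mm) [ 2.09 35.07 -1.11]
```

>>> {"op": "apply_moves", "data": {"deltas": [[0.05,0.05,0,0.06,0.5,-0.3,0],[0,0,0,0.06,1,-0.3,0],[0,0,0,0.06,1,-0.3,0],[0,0,0,0.06,1,-0.1,0],[0,0,0,0.06,1,0,0],[0,0,0,0.06,1,0,0],[0,0,0,0.06,1,0,0],[0,0,0,0.06,1,0,0],[0,0,0,0.06,1,0,0],[0,0,0,0.06,1,0,0]]}}

```text
t: 58.85
tcp_pos: [478.6, 41.9, 134.0]
tcp_rot: [-0.001, 1.0, 0.002, 0.001]
ft_force: [0.0, -0.1, 0.3]
gripper_width: 0.5
```

>>> {"op": "apply_moves", "data": {"deltas": [[0,0,0,0.06,1,0,0],[0,0,0,0.06,1,0,0],[0,0,0,0.06,1,0,0],[0,0,0,0.06,1,0,0],[0,0,0,0.06,1,0,0],[0,0,0,0.06,1,0,0],[0,0,0,0.06,1,0,0],[0,0,0,0.06,1,0,0],[0,0,0,0.06,1,0,0],[0,0,0,0.06,1,0,0]]}}

```text
t: 60.1
tcp_pos: [483.6, -169.4, 131.6]
tcp_rot: [-0.001, 1.0, 0.0, -0.001]
ft_force: [-0.3, 0.4, 0.6]
gripper_width: 0.496
```

>>> {"op": "apply_moves", "data": {"deltas": [[0,0,0,0.06,1,0,0],[0,0,0,0.06,1,0,0],[0,0,0,0.06,1,0,0],[0,0,0,0.06,1,0,0],[0,0,0,0.06,1,0,0],[0,0,0,0.06,1,0,0],[0,0,0,0.06,1,0,0],[0,0,0,0.06,1,0,0],[0,0,0,0.06,1,0,0],[0,0,0,0.06,1,0,0]]}}

```text
t: 61.35
tcp_pos: [495.9, -383.5, 130.7]
tcp_rot: [-0.001, 1.0, 0.0, -0.001]
ft_force: [0.1, 0.0, -0.2]
gripper_width: 0.498
```

```bash
python3 - <<'E'
from h import *
to([511.4,-459,60])
E
```

```text
p [ 495.9 -383.5  130.7] yaw 0.0 z [-0.001  0.002 -1.   ]
tool shift (units of 20mm) [0.78 3.78 3.53]
```

>>> {"op": "apply_moves", "data": {"deltas": [[0,0,0,0.2,0.8,0,0],[0,0,0,0.2,0.8,0,0],[0,0,0,0.2,0.8,0,0],[0,0,0,0.15,0.6,0.2,0],[0,0,0,0,0.2,0.6,0],[0,0,0,0,0,0.8,0],[0,0,0,0,0,0.8,0],[0,0,0,0,0,0.6,0],[0,0,0,0,0,0.2,0],[0,0,0,0,0,0,0]]}}

```text
t: 62.6
tcp_pos: [510.9, -450.0, 59.8]
tcp_rot: [-0.003, 1.0, 0.0, -0.002]
ft_force: [-0.2, -0.2, -0.1]
gripper_width: 0.498
```

```bash
python3 - <<'E'
from h import *
to([511.4,-459,4.5])
E
```

```text
p [ 510.9 -450.    59.8] yaw 0.0 z [-0.004  0.006 -1.   ]
tool shift (units of 20mm) [0.04 0.47 2.76]
```

>>> {"op": "apply_moves", "data": {"deltas": [[-0.04,0,0,0.02,0.3,0,0],[0,0,0,0.02,0.15,0.3,0],[0,0,0,0,0,0.6,0],[0,0,0,0,0,0.7,0],[0,0,0,0,0,0.6,0],[0,0,0,0,0,0.3,0],[0,0,0,0,0,0.15,0],[0,0,0,0,0,0,0],[0,0,0,0,0,0,0],[0,0,0,0,0,0,0]]}}

```text
t: 63.85
tcp_pos: [512.4, -460.6, 4.3]
tcp_rot: [0.001, 1.0, 0.0, -0.001]
ft_force: [1.2, -0.8, 0.2]
gripper_width: 0.499
```

>>> {"op": "apply_moves", "data": {"deltas": [[0,0,0,0,0,0,-1],[0,0,0,0,0,0,-1],[0,0,0,0,0,0,-1],[0,0,0,0,0,0,-1],[0,0,0,0,0,0,-1],[0,0,0,0,0,-0.5,-1],[0,0,0,0,0,-0.9,-1],[0,0,0,0,0,-0.9,-1],[0,0,0,0,0,-0.9,-1],[0,0,0,0,0,-0.9,-1]]}}

```text
t: 65.1
tcp_pos: [512.8, -460.6, 92.9]
tcp_rot: [0.001, 1.0, 0.0, -0.001]
ft_force: [-0.6, -0.4, -0.1]
gripper_width: 0.364
```

```bash
python3 - <<'E'
from h import *
to([514+45,205.5+36-14.5,125])
E
```

```text
p [ 512.8 -460.6   92.9] yaw 0.001 z [-0.002 -0.003 -1.   ]
tool shift (units of 20mm) [  2.33 -34.37  -1.71]
```

>>> {"op": "apply_moves", "data": {"deltas": [[0,0,0,0,-0.5,-0.6,-1],[0,0,0,0,-1,-0.6,-1],[0,0,0,0,-1,-0.4,-1],[0,0,0,0,-1,-0.2,-1],[0,0,0,0,-1,0,-1],[0,0,0,0,-1,0,-1],[0,0,0,0,-1,0,-1],[0,0,0,0,-1,0,-1],[0,0,0,0,-1,0,-1],[0,0,0,0,-1,0,-1]]}}

```text
t: 66.35
tcp_pos: [512.1, -256.2, 131.0]
tcp_rot: [0.001, 1.0, 0.0, -0.001]
ft_force: [-0.5, -0.0, -0.2]
gripper_width: 0.36
```

>>> {"op": "apply_moves", "data": {"deltas": [[0,0,0,0,-1,0,-1],[0,0,0,0,-1,0,-1],[0,0,0,0,-1,0,-1],[0,0,0,0,-1,0,-1],[0,0,0,0,-1,0,-1],[0,0,0,0,-1,0,-1],[0,0,0,0,-1,0,-1],[0,0,0,0,-1,0,-1],[0,0,0,0,-1,0,-1],[0,0,0,0,-1,0,-1]]}}

```text
t: 67.6
tcp_pos: [511.9, -42.2, 130.9]
tcp_rot: [0.001, 1.0, 0.0, -0.0]
ft_force: [-0.5, 0.3, -0.2]
gripper_width: 0.36
```

>>> {"op": "apply_moves", "data": {"deltas": [[0,0,0,0.2,-1,0,-1],[0,0,0,0.2,-1,0,-1],[0,0,0,0.2,-1,0,-1],[0,0,0,0.2,-1,0,-1],[0,0,0,0.2,-1,0,-1],[0,0,0,0.2,-1,0,-1],[0,0,0,0.2,-1,0,-1],[0,0,0,0.2,-1,0,-1],[0,0,0,0.2,-1,0,-1],[0,0,0,0.2,-1,0,-1]]}}

```text
t: 68.85
tcp_pos: [550.1, 172.0, 130.5]
tcp_rot: [0.001, 1.0, 0.001, -0.0]
ft_force: [-0.2, -0.8, -0.4]
gripper_width: 0.36
```

```bash
python3 - <<'E'
from h import *
to([514+45,205.5+36-14.5,90])
E
```

```text
p [550.1 172.  130.5] yaw 0.001 z [-0.    -0.003 -1.   ]
tool shift (units of 20mm) [ 0.45 -2.76  2.02]
```

>>> {"op": "apply_moves", "data": {"deltas": [[0,0,0,0.1,-0.8,0,-1],[0,0,0,0.1,-0.8,0,-1],[0,0,0,0.1,-0.6,0,-1],[0,0,0,0,-0.1,0,-1],[0,0,0,0,0,0.3,-1],[0,0,0,0,0,0.5,-1],[0,0,0,0,0,0.5,-1],[0,0,0,0,0,0.5,-1],[0,0,0,0,0,0.2,-1],[0,0,0,0,0,0,-1]]}}

```text
t: 70.1
tcp_pos: [555.4, 220.2, 86.2]
tcp_rot: [0.002, 1.0, 0.001, -0.001]
ft_force: [-0.1, -0.3, 0.3]
gripper_width: 0.359
```

```bash
python3 - <<'E'
from h import *
to([514+45,205.5+36-14.5,50])
E
```

```text
p [555.4 220.2  86.2] yaw 0.001 z [-0.003 -0.004 -1.   ]
tool shift (units of 20mm) [ 0.18 -0.35  1.81]
```

>>> {"op": "apply_moves", "data": {"deltas": [[0,0,0,0.18,-0.35,0,-1],[0,0,0,0,0,0.3,-1],[0,0,0,0,0,0.5,-1],[0,0,0,0,0,0.5,-1],[0,0,0,0,0,0.3,-1],[0,0,0,0,0,0.15,-1],[0,0,0,0,0,0,-1],[0,0,0,0,0,0,-1],[0,0,0,0,0,0,-1],[0,0,0,0,0,0,-1]]}}

```text
t: 71.35
tcp_pos: [559.9, 227.9, 49.8]
tcp_rot: [0.002, 1.0, 0.001, -0.001]
ft_force: [-1.0, 0.7, 1.1]
gripper_width: 0.361
```

>>> {"op": "apply_moves", "data": {"deltas": [[0,0,0,0,0,0,0.1],[0,0,0,0,0,0,0.1],[0,0,0,0,0,0,0.1],[0,0,0,0,0,0,0.1],[0,0,0,0,0,-0.4,0.1],[0,0,0,0,0,-0.8,0.1],[0,0,0,0,0,-0.9,0.1],[0,0,0,0,0,-0.9,0.1],[0,0,0,0,0,-0.6,0.1],[0,0,0,-0.2,0.5,-0.2,0.1]]}}

```text
t: 72.6
tcp_pos: [557.2, 218.6, 132.6]
tcp_rot: [0.001, 1.0, 0.001, 0.001]
ft_force: [0.6, -0.7, 0.3]
gripper_width: 0.552
```

```bash
cat > det.py <<'E'
from h import *
def det(f,cands,z=22,w=22,thr=45):
    for n,X in cands.items():
        u,v=proj(f,[X])[0].astype(int); ref=np.median(f['frame'][v-2:v+3,u-2:u+3].reshape(-1,3),0)
        m=(np.abs(f['frame'].astype(int)-ref).sum(2)<thr).astype(np.uint8); zz=np.zeros_like(m); zz[v-w:v+w+1,u-w:u+w+1]=1
        m=cv2.morphologyEx(m*zz,cv2.MORPH_OPEN,np.ones((3,3)))
        k,lab=cv2.connectedComponents(m); pts=np.argwhere(lab==lab[v,u])[:,::-1]
        R=cv2.minAreaRect(pts.astype(np.float32)); W=plane(f,cv2.boxPoints(R),z)[:,:2]
        e=sorted([W[1]-W[0],W[2]-W[1]],key=np.linalg.norm); L=e[1]*np.sign(e[1][1]); print(n,W.mean(0).round(1),[float(np.linalg.norm(x).round()) for x in e],'yaw',np.arctan2(-L[0],L[1]).round(3))
E
python3 - <<'E'
from det import *
import chk
f=grab('top'); det(f,{'c':(469.6,-405.5,22)})
to([469.6,-405.5,140])
E
```

```text
a (np.int64(241), np.int64(218)) diff 10.8
b (np.int64(284), np.int64(255)) diff 0.7
c (np.int64(323), np.int64(267)) diff 3.1
d (np.int64(340), np.int64(259)) diff 36.6
c [ 470.3 -408.1] [32.0, 58.0] yaw -0.434
p [555.9 217.2 131.8] yaw 0.001 z [ 0.    -0.004 -1.   ]
tool shift (units of 20mm) [-4.35 31.13 -0.29]
```

>>> {"op": "apply_moves", "data": {"deltas": [[0,0,0,-0.15,0.5,-0.1,0.1],[0,0,0,-0.15,1,0,0.1],[0,0,0,-0.15,1,0,0.1],[0,0,0,-0.15,1,0,0.1],[0,0,0,-0.15,1,0,0.1],[0,0,0,-0.15,1,0,0.1],[0,0,0,-0.15,1,0,0.1],[0,0,0,-0.15,1,0,0.1],[0,0,0,-0.15,1,0,0.1],[0,0,0,-0.15,1,0,0.1]]}}

```text
t: 73.95
tcp_pos: [520.4, 11.1, 132.3]
tcp_rot: [0.003, 1.0, -0.001, -0.003]
ft_force: [1.4, 0.1, -0.4]
gripper_width: 0.554
```

>>> {"op": "apply_moves", "data": {"deltas": [[0,0,0,-0.15,1,0,0.1],[0,0,0,-0.15,1,0,0.1],[0,0,0,-0.15,1,0,0.1],[0,0,0,-0.15,1,0,0.1],[0,0,0,-0.15,1,0,0.1],[0,0,0,-0.15,1,0,0.1],[0,0,0,-0.15,1,0,0.1],[0,0,0,-0.15,1,0,0.1],[0,0,0,-0.15,1,0,0.1],[0,0,0,-0.15,1,0,0.1]]}}

```text
t: 75.2
tcp_pos: [480.2, -205.3, 133.0]
tcp_rot: [0.003, 1.0, -0.005, -0.004]
ft_force: [0.3, 0.5, 0.2]
gripper_width: 0.551
```

>>> {"op": "apply_moves", "data": {"deltas": [[0,0,0,-0.15,1,0,0.1],[0,0,0,-0.15,1,0,0.1],[0,0,0,-0.15,1,0,0.1],[0,0,0,-0.15,1,0,0.1],[0,0,0,-0.15,1,0,0.1],[0,0,0,-0.15,1,0,0.1],[0,0,0,-0.15,1,0,0.1],[0,0,0,-0.15,1,0,0.1],[0,0,0,-0.15,0.9,0,0.1],[0,0,0,0,0.2,0,0.1]]}}

```text
t: 76.45
tcp_pos: [445.2, -401.6, 133.9]
tcp_rot: [0.003, 1.0, -0.007, -0.004]
ft_force: [-0.7, 0.5, -0.8]
gripper_width: 0.553
```

>>> {"op": "apply_moves", "data": {"deltas": [[0,0,0.5,0,0,0,0.1],[0,0,1,0,0,0.2,0.1],[0,0,1,0,0,0.5,0.1],[0,0,0.4,0,0,0.8,0.1],[0,0,0,0,0,0.8,0.1],[0,0,0,0,0,0.6,0.1],[0,0,0,0,0,0.3,0.1],[0,0,0,0,0,0,0.1],[0,0,0,0,0,0,0.1],[0,0,0,0,0,0,0.1]]}}

```text
t: 77.7
tcp_pos: [445.6, -400.6, 67.9]
tcp_rot: [0.003, 0.974, -0.228, -0.003]
ft_force: [0.5, 0.0, -0.1]
gripper_width: 0.548
```

```bash
python3 - <<'E'
from h import *
import chk
to([470,-407,4.5])
E
```

```text
a (np.int64(241), np.int64(218)) diff 18.5
b (np.int64(284), np.int64(255)) diff 7.5
c (np.int64(323), np.int64(267)) diff 9.3
d (np.int64(340), np.int64(259)) diff 44.6
p [ 445.7 -400.7   68. ] yaw -0.459 z [-0.008 -0.005 -1.   ]
tool shift (units of 20mm) [ 1.25 -0.28  3.17]
```

>>> {"op": "apply_moves", "data": {"deltas": [[0.04,0.04,-0.15,0.4,-0.1,0,0.1],[0,0,0,0.4,-0.1,0,0.1],[0,0,0,0.4,-0.08,0,0.1],[0,0,0,0,0,0.3,0.1],[0,0,0,0,0,0.7,0.1],[0,0,0,0,0,0.8,0.1],[0,0,0,0,0,0.7,0.1],[0,0,0,0,0,0.4,0.1],[0,0,0,0,0,0.1,0.1],[0,0,0,0,0,0,0.1]]}}

```text
t: 79.0
tcp_pos: [471.0, -406.0, 2.8]
tcp_rot: [0.0, 0.976, -0.216, -0.0]
ft_force: [0.4, 0.9, -0.5]
gripper_width: 0.55
```

```bash
python3 - <<'E'
from h import *
to([470,-407,4.5])
E
```

```text
p [ 471.  -406.     2.8] yaw -0.435 z [-0. -0. -1.]
tool shift (units of 20mm) [-0.02  0.07 -0.09]
```

>>> {"op": "apply_moves", "data": {"deltas": [[0,0,0,0,0.05,-0.08,0.1],[0,0,0,0,0,0,-1],[0,0,0,0,0,0,-1],[0,0,0,0,0,0,-1],[0,0,0,0,0,0,-1],[0,0,0,0,0,0,-1],[0,0,0,0,0,0,-1],[0,0,0,0,0,-0.6,-1],[0,0,0,0,0,-1,-1],[0,0,0,0,0,-1,-1]]}}

```text
t: 80.25
tcp_pos: [470.4, -406.7, 59.3]
tcp_rot: [0.0, 0.976, -0.216, -0.0]
ft_force: [-0.3, -0.9, 0.4]
gripper_width: 0.359
```

>>> {"op": "apply_moves", "data": {"deltas": [[0,0,0,0,0,-1,-1],[0,0,0,0,0,-1,-1],[0,0,-0.5,0,0,-1,-1],[0,0,-1,0,0,-0.5,-1],[0,0,-1,0,0,0,-1],[0,0,-0.4,0,0,0,-1],[0,0,0,0,-0.5,0,-1],[0,0,0,0,-1,0,-1],[0,0,0,0,-1,0,-1],[0,0,0,0,-1,0,-1]]}}

```text
t: 81.5
tcp_pos: [470.7, -333.7, 140.2]
tcp_rot: [0.003, 1.0, 0.005, 0.003]
ft_force: [-0.5, 0.8, -0.2]
gripper_width: 0.367
```

```bash
python3 - <<'E'
from h import *
to([514-45,205.5-38,125])
E
```

```text
p [ 470.7 -333.7  140.2] yaw 0.01 z [ 0.006 -0.006 -1.   ]
tool shift (units of 20mm) [  0.16 -25.07   0.6 ]
```

>>> {"op": "apply_moves", "data": {"deltas": [[0,0,0.07,0,-1,0,-1],[0,0,0,0,-1,0,-1],[0,0,0,0,-1,0,-1],[0,0,0,0,-1,0,-1],[0,0,0,0,-1,0,-1],[0,0,0,0,-1,0,-1],[0,0,0,0,-1,0,-1],[0,0,0,0,-1,0,-1],[0,0,0,0,-1,0,-1],[0,0,0,0,-1,0,-1]]}}

```text
t: 82.75
tcp_pos: [469.9, -117.8, 139.1]
tcp_rot: [0.003, 1.0, 0.0, 0.003]
ft_force: [1.5, -0.5, -0.5]
gripper_width: 0.359
```

>>> {"op": "apply_moves", "data": {"deltas": [[0,0,0,0,-1,0,-1],[0,0,0,0,-1,0,-1],[0,0,0,0,-1,0,-1],[0,0,0,0,-1,0,-1],[0,0,0,0,-1,0,-1],[0,0,0,0,-1,0,-1],[0,0,0,0,-1,0,-1],[0,0,0,0,-1,0,-1],[0,0,0,0,-1,0,-1],[0,0,0,0,-1,0,-1]]}}

```text
t: 84.0
tcp_pos: [468.0, 95.4, 138.3]
tcp_rot: [0.003, 1.0, 0.0, 0.004]
ft_force: [-0.3, 0.4, -0.9]
gripper_width: 0.362
```

>>> {"op": "apply_moves", "data": {"deltas": [[0,0,0,0,-1,0,-1],[0,0,0,0,-1,0,-1],[0,0,0,0,-0.6,0,-1],[0,0,0,0,-0.2,0,-1],[0,0,0,0,0,0.3,-1],[0,0,0,0,0,0.5,-1],[0,0,0,0,0,0.5,-1],[0,0,0,0,0,0.5,-1],[0,0,0,0,0,0.2,-1],[0,0,0,0,0,0,-1]]}}

```text
t: 85.25
tcp_pos: [466.3, 154.1, 94.3]
tcp_rot: [0.003, 1.0, 0.0, 0.003]
ft_force: [0.3, 0.5, -0.2]
gripper_width: 0.361
```

```bash
python3 - <<'E'
from h import *
to([514-45,205.5-38,49])
E
```

```text
p [466.3 154.1  94.3] yaw 0.001 z [ 0.006 -0.007 -1.   ]
tool shift (units of 20mm) [ 0.12 -0.69  2.26]
```

>>> {"op": "apply_moves", "data": {"deltas": [[0.04,-0.04,0,0.08,-0.4,0,-1],[0,0,0,0.05,-0.25,0,-1],[0,0,0,0,0,0.3,-1],[0,0,0,0,0,0.6,-1],[0,0,0,0,0,0.6,-1],[0,0,0,0,0,0.4,-1],[0,0,0,0,0,0.2,-1],[0,0,0,0,0,0.05,-1],[0,0,0,0,0,0,-1],[0,0,0,0,0,0,-1]]}}

```text
t: 86.5
tcp_pos: [470.0, 168.3, 50.8]
tcp_rot: [-0.0, 1.0, 0.0, 0.001]
ft_force: [-0.5, -0.4, 0.0]
gripper_width: 0.36
```

>>> {"op": "apply_moves", "data": {"deltas": [[0,0,0,0,0,0.07,-1],[0,0,0,0,0,0,0.1],[0,0,0,0,0,0,0.1],[0,0,0,0,0,0,0.1],[0,0,0,0,0,0,0.1],[0,0,0,0,0,-0.4,0.1],[0,0,0,0,0,-0.8,0.1],[0,0,0,0,0,-0.9,0.1],[0,0,0,0,0,-0.9,0.1],[0,0,0,0,0,-0.7,0.1]]}}

```text
t: 87.75
tcp_pos: [468.8, 168.0, 126.5]
tcp_rot: [0.0, 1.0, 0.0, -0.001]
ft_force: [-0.3, 0.9, -0.7]
gripper_width: 0.548
```

```bash
python3 - <<'E'
from h import *
import chk,pickle
to([424.7,-282,130])
f=grab('top'); a=cv2.resize(f['frame'][210:260,320:390],None,fx=5,fy=5,interpolation=2); 
s=grab('side'); b=cv2.resize(s['frame'][230:280,250:320],None,fx=5,fy=5,interpolation=2)
c=cv2.resize(s['frame'][130:205,170:275],None,fx=700/105,fy=5*1.33,interpolation=2)
top=np.hstack([a,b]); im=np.vstack([top,cv2.resize(c,(700,350))]); save('b7',im); pickle.dump((f,s),open('f7.pkl','wb'))
E
```

```text
a (np.int64(241), np.int64(218)) diff 11.0
b (np.int64(284), np.int64(255)) diff 0.8
c (np.int64(323), np.int64(267)) diff 21.9
d (np.int64(340), np.int64(259)) diff 37.0
p [470.  168.2 128. ] yaw 0.001 z [ 0.001 -0.    -1.   ]
tool shift (units of 20mm) [-2.28 22.51 -0.1 ]
```

View pics/b7.png

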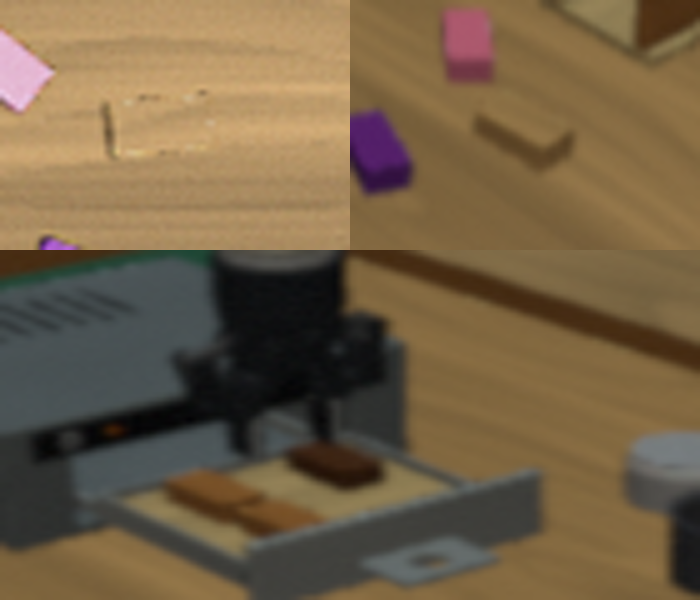

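```bash
python3 - <<'E'
from h import *
import pickle
f,s=pickle.load(open('f7.pkl','rb'))
print(tri(f,(351.8,234.5),s,(284.6,254.0)),plane(f,[(351.8,234.5)],22),plane(s,[(284.6,254)],22))
from det import det
det(f,{'c':(469,168,67)},z=67)
E
```

```text
(array([ 421.91691861, -278.79127202,   17.89606115]), np.float64(1.4783068653083233)) [[ 422.61154921 -278.70210789   22.        ]] [[ 416.95973341 -282.10396532   22.        ]]
c [467.4 198.8] [72.0, 130.0] yaw -1.442
```

>>> {"op": "apply_moves", "data": {"deltas": [[0,0,0,-0.1,0.5,0,0.2],[0,0,0,-0.1,1,0,0.2],[0,0,0,-0.1,1,0,0.2],[0,0,0,-0.1,1,0,0.2],[0,0,0,-0.1,1,0,0.2],[0,0,0,-0.1,1,0,0.2],[0,0,0,-0.1,1,0,0.2],[0,0,0,-0.1,1,0,0.2],[0,0,0,-0.1,1,0,0.2],[0,0,0,-0.1,1,0,0.2]]}}

```text
t: 89.15
tcp_pos: [440.2, -31.4, 118.9]
tcp_rot: [0.001, 1.0, 0.001, -0.008]
ft_force: [0.5, -1.1, 0.3]
gripper_width: 0.601
```

>>> {"op": "apply_moves", "data": {"deltas": [[0,0,0,-0.1,1,0,0.2],[0,0,0,-0.1,1,0,0.2],[0,0,0,-0.1,1,0,0.2],[0,0,0,-0.1,1,0,0.2],[0,0,0,-0.1,1,0,0.2],[0,0,0,-0.1,1,0,0.2],[0,0,0,-0.1,1,0,0.2],[0,0,0,-0.1,1,0,0.2],[0,0,0,-0.1,1,0,0.2],[0,0,0,-0.1,1,0,0.2]]}}

```text
t: 90.4
tcp_pos: [408.3, -239.0, 111.3]
tcp_rot: [-0.003, 1.0, 0.0, -0.017]
ft_force: [0.6, 1.0, -0.2]
gripper_width: 0.602
```

>>> {"op": "apply_moves", "data": {"deltas": [[0,0,0,0,0.6,0,0.2],[0,0,-0.3,0,0.2,0,0.2],[0,0,-0.4,0,0,0.2,0.2],[0,0,0,0,0,0.5,0.2],[0,0,0,0,0,0.8,0.2],[0,0,0,0,0,0.6,0.2],[0,0,0,0,0,0.3,0.2],[0,0,0,0,0,0,0.2],[0,0,0,0,0,0,0.2],[0,0,0,0,0,0,0.2]]}}

```text
t: 91.65
tcp_pos: [403.2, -255.3, 58.2]
tcp_rot: [-0.006, 0.998, 0.051, -0.019]
ft_force: [0.1, 0.1, -0.4]
gripper_width: 0.596
```

```bash
python3 - <<'E'
from h import *
to([423.5,-281,4.5])
E
```

```text
p [ 403.2 -255.3   58.2] yaw 0.102 z [-0.039  0.01  -0.999]
tool shift (units of 20mm) [0.98 1.42 2.63]
```

>>> {"op": "apply_moves", "data": {"deltas": [[-0.08,0.25,0,0.3,0.45,0,0.2],[0,0,0,0.3,0.45,0,0.2],[0,0,0,0.3,0.4,0,0.2],[0,0,0,0,0,0.3,0.2],[0,0,0,0,0,0.3,0.2],[0,0,0,0,0,0,0.2],[0,0,0,0,0,0,0.2],[0,0,0,0,0,0,0.2],[0,0,0,0,0,0,0.2],[0,0,0,0,0,0,0.2]]}}

```text
t: 92.9
tcp_pos: [425.3, -280.2, 45.8]
tcp_rot: [-0.001, 0.999, 0.051, 0.0]
ft_force: [-0.3, -0.7, -0.7]
gripper_width: 0.6
```

```bash
python3 - <<'E'
from h import *
to([422.5,-279.5,4.5])
E
```

```text
p [ 425.3 -280.2   45.8] yaw 0.103 z [ 0.     0.001 -1.   ]
tool shift (units of 20mm) [-0.14 -0.05  2.07]
```

>>> {"op": "apply_moves", "data": {"deltas": [[0,0,0,-0.1,-0.03,0.3,0.2],[0,0,0,0,0,0.5,0.2],[0,0,0,0,0,0.5,0.2],[0,0,0,0,0,0.4,0.2],[0,0,0,0,0,0.2,0.2],[0,0,0,0,0,0.05,0.2],[0,0,0,0,0,0,0.2],[0,0,0,0,0,0,0.2],[0,0,0,0,0,0,0.2],[0,0,0,0,0,0,0.2]]}}

```text
t: 94.15
tcp_pos: [423.2, -279.9, 4.1]
tcp_rot: [-0.001, 0.999, 0.051, 0.0]
ft_force: [0.0, 0.3, 0.3]
gripper_width: 0.599
```

>>> {"op": "apply_moves", "data": {"deltas": [[0,0,0,0,0,0,-1],[0,0,0,0,0,0,-1],[0,0,0,0,0,0,-1],[0,0,0,0,0,0,-1],[0,0,0,0,0,0,-1],[0,0,0,0,0,0,-1],[0,0,0,0,0,0,-1],[0,0,0,0,0,0,-1],[0,0,0,0,0,0,-1],[0,0,0,0,0,0,-1]]}}

```text
t: 95.4
tcp_pos: [423.4, -280.1, 4.5]
tcp_rot: [-0.0, 0.999, 0.051, 0.001]
ft_force: [-0.8, 0.3, 1.0]
gripper_width: 0.36
```

>>> {"op": "apply_moves", "data": {"deltas": [[0,0,0,0,0,-0.6,-1],[0,0,0,0,0,-1,-1],[0,0,0,0,0,-1,-1],[0,0,0.3,0,0,-1,-1],[0,0,0.4,0,0,-1,-1],[0,0,0,0,0,-1,-1],[0,0,0,0.3,-0.5,-0.5,-1],[0,0,0,0.3,-1,0,-1],[0,0,0,0.3,-1,0,-1],[0,0,0,0.3,-1,0,-1]]}}

```text
t: 96.65
tcp_pos: [448.5, -207.3, 135.0]
tcp_rot: [-0.0, 1.0, -0.004, 0.001]
ft_force: [0.7, -0.3, -1.0]
gripper_width: 0.36
```

>>> {"op": "apply_moves", "data": {"deltas": [[0,0,0,0.3,-1,0,-1],[0,0,0,0.3,-1,0,-1],[0,0,0,0.3,-1,0,-1],[0,0,0,0.3,-1,0,-1],[0,0,0,0.3,-1,0,-1],[0,0,0,0.3,-1,0,-1],[0,0,0,0.3,-1,0,-1],[0,0,0,0.3,-1,0,-1],[0,0,0,0.3,-1,0,-1],[0,0,0,0.3,-1,0,-1]]}}

```text
t: 97.9
tcp_pos: [508.7, 7.9, 135.3]
tcp_rot: [-0.002, 1.0, -0.003, -0.001]
ft_force: [1.5, -0.5, 0.1]
gripper_width: 0.363
```

```bash
python3 - <<'E'
from h import *
to([559,167.5,90])
E
```

```text
p [508.7   7.9 135.3] yaw -0.006 z [-0.003  0.005 -1.   ]
tool shift (units of 20mm) [ 2.48 -7.99  2.3 ]
```

>>> {"op": "apply_moves", "data": {"deltas": [[0,0,0,0.3,-1,0,-1],[0,0,0,0.3,-1,0,-1],[0,0,0,0.35,-1,0,-1],[0,0,0,0.35,-1,0,-1],[0,0,0,0.35,-1,0,-1],[0,0,0,0.3,-1,0,-1],[0,0,0,0.3,-0.9,0,-1],[0,0,0,0,-0.1,0,-1],[0,0,0,0,0,0,-1],[0,0,0,0,0,0,-1]]}}

```text
t: 99.15
tcp_pos: [551.4, 159.0, 135.1]
tcp_rot: [-0.003, 1.0, -0.001, -0.004]
ft_force: [-0.7, 0.6, -1.1]
gripper_width: 0.365
```

```bash
python3 - <<'E'
from h import *
to([559,167.5,49.5])
E
```

```text
p [551.4 159.  135.1] yaw -0.001 z [-0.009  0.005 -1.   ]
tool shift (units of 20mm) [ 0.42 -0.4   4.28]
```

>>> {"op": "apply_moves", "data": {"deltas": [[-0.03,0.06,0,0.38,-0.4,0,-1],[0,0,0,0,0,0.4,-1],[0,0,0,0,0,0.8,-1],[0,0,0,0,0,0.8,-1],[0,0,0,0,0,0.8,-1],[0,0,0,0,0,0.6,-1],[0,0,0,0,0,0.4,-1],[0,0,0,0,0,0.2,-1],[0,0,0,0,0,0,-1],[0,0,0,0,0,0,-1]]}}

```text
t: 100.4
tcp_pos: [559.1, 166.0, 50.1]
tcp_rot: [0.0, 1.0, -0.001, -0.0]
ft_force: [0.9, 0.4, -0.3]
gripper_width: 0.36
```

```bash
python3 - <<'E'
from h import *
to([559,167.5,49.5])
E
```

```text
p [559.1 166.   50.1] yaw -0.003 z [-0. -0. -1.]
tool shift (units of 20mm) [-0.   -0.07  0.03]
```

>>> {"op": "apply_moves", "data": {"deltas": [[0,0,0,0,0,0.03,-1],[0,0,0,0,0,0,0.1],[0,0,0,0,0,0,0.1],[0,0,0,0,0,0,0.1],[0,0,0,0,0,0,0.1],[0,0,0,0,0,-0.4,0.1],[0,0,0,0,0,-0.8,0.1],[0,0,0,0,0,-0.9,0.1],[0,0,0,0,0,-0.9,0.1],[0,0,0,0,0,-0.9,0.1]]}}

```text
t: 101.65
tcp_pos: [559.1, 166.0, 132.7]
tcp_rot: [0.0, 1.0, -0.002, 0.0]
ft_force: [0.3, 0.4, 0.5]
gripper_width: 0.551
```

>>> {"op": "apply_moves", "data": {"deltas": [[0,0,0,0.2,0.5,-0.3,0.2],[0,0,0,0.25,1,0,0.2],[0,0,0,0.25,1,0,0.2],[0,0,0,0.25,1,0,0.2],[0,0,0,0.25,1,0,0.2],[0,0,0,0.25,1,0,0.2],[0,0,0,0.25,1,0,0.2],[0,0,0,0.25,1,0,0.2],[0,0,0,0.25,1,0,0.2],[0,0,0,0.25,1,0,0.2]]}}

```text
t: 102.9
tcp_pos: [609.4, -40.0, 138.6]
tcp_rot: [0.001, 1.0, -0.002, -0.0]
ft_force: [0.2, -0.1, -0.7]
gripper_width: 0.598
```

>>> {"op": "apply_moves", "data": {"deltas": [[0,0,0,0.25,1,0,0.2],[0,0,0,0.25,1,0,0.2],[0,0,0,0.25,1,0,0.2],[0,0,0,0.25,1,0,0.2],[0,0,0,0.25,1,0,0.2],[0,0,0,0.25,1,0,0.2],[0,0,0,0.25,1,0,0.2],[0,0,0,0.25,0.9,0,0.2],[0,0,0,0,0,0,0.2],[0,0,0,0,0,0,0.2]]}}

```text
t: 104.15
tcp_pos: [651.9, -211.0, 138.5]
tcp_rot: [0.001, 1.0, -0.003, -0.0]
ft_force: [-0.5, 0.2, -0.3]
gripper_width: 0.601
```

```bash
python3 - <<'E'
from h import *
from det import det
import pickle
f4=pickle.load(open('f4.pkl','rb'))
t=lambda u,v:(230+u/3.6-.4,110+v/3.6-.4)
print('hook now',plane(f4,[t(290,149),t(439,151.5),t(364.5,150.5)],85).round(1).tolist(),'brush',plane(f4,[t(293,233),t(437,235),t(365,234)],83).round(1).tolist())
to([661,-215,52.5])
f=grab('top');pickle.dump(f,open('f8.pkl','wb'));save('t8',f['frame'][140:260,130:250],5)
E
```

```text
hook now [[662.2, -154.3, 85.0], [658.9, -273.6, 85.0], [660.3, -214.0, 85.0]] brush [[594.4, -155.4, 83.0], [591.7, -270.2, 83.0], [593.0, -212.8, 83.0]]
p [ 651.9 -211.   138.5] yaw -0.006 z [-0.    -0.001 -1.   ]
tool shift (units of 20mm) [0.46 0.19 4.3 ]
```

View pics/t8.png

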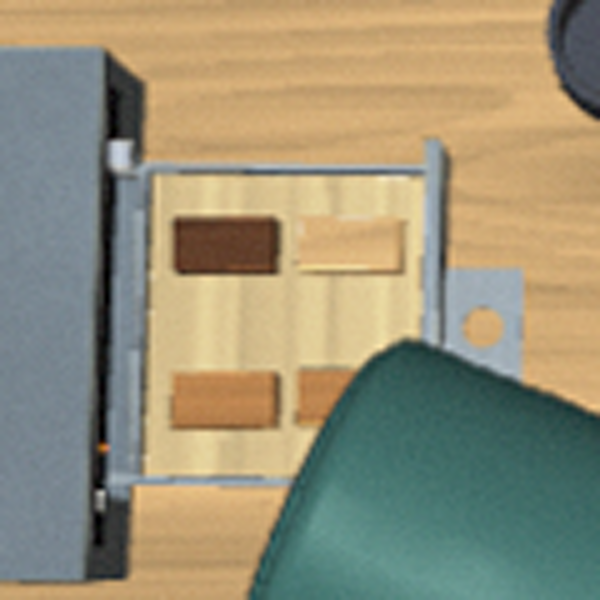

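>>> {"op": "apply_moves", "data": {"deltas": [[0,0,0.2,0.4,0.15,0.4,0.2],[0,0,0,0.02,0.03,0.7,0.2],[0,0,0,0,0,0.7,0.2],[0,0,0,0,0,0.7,0.2],[0,0,0,0,0,0.7,0.2],[0,0,0,0,0,0.5,0.2],[0,0,0,0,0,0.3,0.2],[0,0,0,0,0,0.1,0.2],[0,0,0,0,0,0,0.2],[0,0,0,0,0,0,0.2]]}}

```text
t: 105.45
tcp_pos: [660.0, -212.6, 49.9]
tcp_rot: [0.0, 1.0, -0.018, -0.001]
ft_force: [0.0, -0.8, 0.5]
gripper_width: 0.601
```

```bash
python3 - <<'E'
from h import *
import pickle
f=pickle.load(open('f8.pkl','rb'))
to([660.7,-214.6,52.5]); print(plane(f,[(130+484/5-.4,140+328/5-.4)],43))
E
```

```text
p [ 660.  -212.6   49.9] yaw -0.035 z [-0.002 -0.    -1.   ]
tool shift (units of 20mm) [ 0.04  0.1  -0.13]
[[511.16643222  90.54438667  43.        ]]
```

>>> {"op": "apply_moves", "data": {"deltas": [[0,0,0,0.04,0.1,-0.12,0.2],[0,0,0,0,0,0,-1],[0,0,0,0,0,0,-1],[0,0,0,0,0,0,-1],[0,0,0,0,0,0,-1],[0,0,0,0,0,0,-1],[0,0,0,0,0,0,-1],[0,0,0,0,0,-0.5,-1],[0,0,0,0,0,-0.9,-1],[0,0,0,0,0,-0.9,-1]], "squeeze": 120}}

```text
t: 106.7
tcp_pos: [660.0, -214.4, 100.5]
tcp_rot: [-0.0, 1.0, -0.018, -0.002]
ft_force: [1.0, 0.1, -2.4]
gripper_width: 0.259
```

```bash
python3 - <<'E'
from h import *
to([507,-35,130])
E
```

```text
p [ 660.  -214.4  100.5] yaw -0.035 z [-0.004  0.001 -1.   ]
tool shift (units of 20mm) [-7.97 -8.69 -1.44]
```

>>> {"op": "apply_moves", "data": {"deltas": [[0,0,0,0,0,-0.8,-1],[0,0,0,-0.3,-0.3,-0.4,-1],[0,0,0,-0.9,-1,0,-1],[0,0,0,-0.9,-1,0,-1],[0,0,0,-0.9,-1,0,-1],[0,0,0,-0.9,-1,0,-1],[0,0,0,-0.9,-1,0,-1],[0,0,0,-0.9,-1,0,-1],[0,0,0,-0.9,-1,0,-1],[0,0,0,-0.9,-0.9,0,-1]]}}

```text
t: 107.95
tcp_pos: [510.4, -39.1, 132.3]
tcp_rot: [0.001, 1.0, -0.018, 0.001]
ft_force: [-0.6, 0.0, -1.7]
gripper_width: 0.261
```

>>> {"op": "apply_moves", "data": {"deltas": [[0,0,0,0,0,0,-1],[0,0,0,0,0,0,-1],[0,0,0,0,0,0.4,-1],[0,0,0,0,0,0.6,-1],[0,0,0,0,0,0.4,-1],[0,0,0,0,0,0.2,-1],[0,0,0,0,0,0,-1],[0,0,0,0,0,0,-1],[0,0,0,0,0,0,-1],[0,0,0,0,0,0,-1]]}}

```text
t: 109.2
tcp_pos: [510.7, -39.5, 98.4]
tcp_rot: [0.001, 1.0, -0.018, 0.001]
ft_force: [0.5, 0.4, -2.3]
gripper_width: 0.264
```

```bash
python3 - <<'E'
from h import *
to([507,-35,86])
E
```

```text
p [510.7 -39.5  98.4] yaw -0.037 z [ 0.003 -0.002 -1.   ]
tool shift (units of 20mm) [-0.2  -0.22  0.62]
```

>>> {"op": "apply_moves", "data": {"deltas": [[0,0,0,-0.2,-0.22,0,-1],[0,0,0,0,0,0.2,-1],[0,0,0,0,0,0.4,-1],[0,0,0,0,0,0.2,-1],[0,0,0,0,0,0,-1],[0,0,0,0,0,0,-1],[0,0,0,0,0,0,-1],[0,0,0,0,0,0,-1],[0,0,0,0,0,0,-1],[0,0,0,0,0,0,-1]]}}

```text
t: 110.45
tcp_pos: [507.0, -34.7, 81.7]
tcp_rot: [0.001, 1.0, -0.018, 0.002]
ft_force: [-1.2, 0.2, -2.0]
gripper_width: 0.263
```

```bash
python3 - <<'E'
from h import *
p,R=st()
f=grab('top');a=cv2.resize(f['frame'][180:230,200:250],None,fx=8,fy=8,interpolation=2)
s=grab('side');b=cv2.resize(s['frame'][160:210,210:260],None,fx=8,fy=8,interpolation=2)
save('ab9',np.hstack([a,b]))
X=[p+R.apply([0,-125,19]),[511.3,90.3,43]]
print((proj(f,X)-[200,180])*8,(proj(s,X)-[210,160])*8+[400,0])
E
```

```text
p [507.  -34.7  81.7] yaw -0.037 z [ 0.004 -0.002 -1.   ]
[[208.45420686 195.68164605]
 [211.8643331  201.23137589]] [[595.36576214 252.56793346]
 [595.10467583 288.05151165]]
```

View pics/ab9.png

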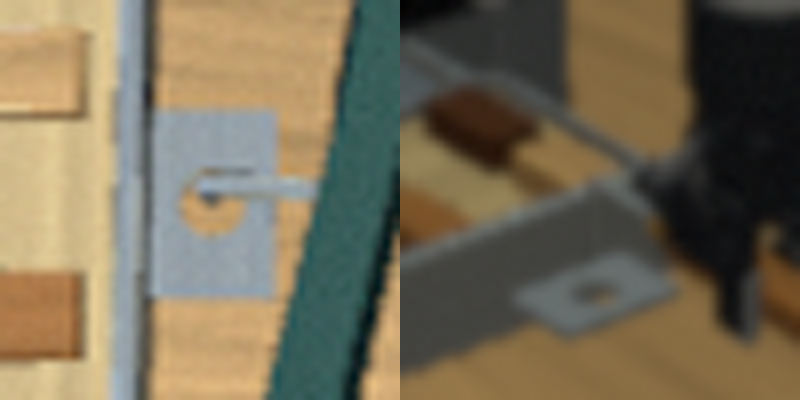

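>>> {"op": "apply_moves", "data": {"deltas": [[0,-0.02,0,-0.05,0,0.3,-1],[0,0,0,0,0,0.3,-1],[0,0,0,0,0,0.3,-1],[0,0,0,0,0,0.3,-1],[0,0,0,0,0,0.25,-1],[0,0,0,0,0,0.15,-1],[0,0,0,0,0,0.05,-1],[0,0,0,0,0,0,-1],[0,0,0,0,0,0,-1],[0,0,0,0,0,0,-1]]}}

```text
t: 111.8
tcp_pos: [506.0, -34.7, 46.1]
tcp_rot: [0.001, 1.0, -0.018, 0.0]
ft_force: [1.1, 0.0, -2.7]
gripper_width: 0.265
```

>>> {"op": "apply_moves", "data": {"deltas": [[0,0,0,0,-0.25,0,-1],[0,0,0,0,-0.35,0,-1],[0,0,0,-0.01,-0.4,0,-1],[0,0,0,-0.01,-0.4,0,-1],[0,0,0,-0.01,-0.4,0,-1],[0,0,0,-0.01,-0.4,0,-1],[0,0,0,-0.01,-0.4,0,-1],[0,0,0,-0.01,-0.4,0,-1],[0,0,0,-0.01,-0.4,0,-1],[0,0,0,-0.01,-0.4,0,-1]]}}

```text
t: 113.05
tcp_pos: [508.0, 45.0, 46.5]
tcp_rot: [0.002, 1.0, -0.018, 0.001]
ft_force: [0.8, -4.9, -1.4]
gripper_width: 0.26
```

>>> {"op": "apply_moves", "data": {"deltas": [[0,0,0,-0.01,-0.4,0,-1],[0,0,0,-0.01,-0.4,0,-1],[0,0,0,-0.01,-0.4,0,-1],[0,0,0,-0.01,-0.4,0,-1],[0,0,0,-0.01,-0.4,0,-1],[0,0,0,-0.01,-0.4,0,-1],[0,0,0,-0.01,-0.35,0,-1],[0,0,0,-0.01,-0.3,0,-1],[0,0,0,0,-0.2,0,-1],[0,0,0,0,0,0,-1]]}}

```text
t: 114.3
tcp_pos: [508.9, 115.5, 46.2]
tcp_rot: [0.002, 1.0, -0.018, 0.001]
ft_force: [0.2, -1.0, -1.7]
gripper_width: 0.264
```

>>> {"op": "apply_moves", "data": {"deltas": [[0,0,0,-0.01,-0.25,0,-1],[0,0,0,-0.01,-0.3,0,-1],[0,0,0,-0.01,-0.3,0,-1],[0,0,0,0,-0.3,0,-1],[0,0,0,0,-0.25,0,-1],[0,0,0,0,-0.15,0,-1],[0,0,0,0,-0.15,0,-1],[0,0,0,0,-0.15,0,-1],[0,0,0,0,-0.15,0,-1],[0,0,0,0,-0.15,0,-1]]}}

```text
t: 115.55
tcp_pos: [510.0, 149.9, 47.0]
tcp_rot: [0.011, 1.0, -0.015, 0.001]
ft_force: [0.8, -20.0, 6.4]
gripper_width: 0.259
```

>>> {"op": "apply_moves", "data": {"deltas": [[0,0,0,0,0,0,-1],[0.1,0,0,0,0.2,0,-1],[0,0,0,0,0.1,0,-1],[0,0,0,0,0,0,-1],[0,0,0,0,0,0,-1],[0,0,0,0,0,-0.3,-1],[0,0,0,0,0,-0.5,-1],[0,0,0,0,0,-0.5,-1],[0,0,0,0,0,-0.5,-1],[0,0,0,0,0,-0.5,-1]]}}

```text
t: 116.8
tcp_pos: [508.2, 145.0, 95.7]
tcp_rot: [0.002, 1.0, -0.015, -0.0]
ft_force: [-0.2, -0.9, -2.4]
gripper_width: 0.258
```

```bash
python3 - <<'E'
from h import *
import pickle
f0=pickle.load(open('f0.pkl','rb'))['side'];f=grab('side')
# tray position: compare tab/front plate edges with start picture
a=f0['frame'][150:200,175:235];b=f['frame'][150:200,175:235]
im=np.hstack([cv2.resize(x,None,fx=6.5,fy=6.5,interpolation=2) for x in(a,b)]); save('home',im)
ga,gb=[cv2.cvtColor(x[20:45,15:50],cv2.COLOR_RGB2GRAY).astype(np.float32) for x in(a,b)]
print(cv2.phaseCorrelate(ga,gb,cv2.createHanningWindow(ga.shape[::-1],cv2.CV_32F)), np.abs(ga-gb).mean())
print(proj(f,[[516,264,43],[516,258,43]]))
to([660.7,-214.6,130])
E
```

```text
((-0.29931626928668464, 0.795992436034549), 0.7440072133806017) 16.37143
[[208.18346421 179.51240153]
 [209.07090635 180.03873467]]
p [509.2 145.2  97. ] yaw -0.03 z [ 0.001 -0.003 -1.   ]
tool shift (units of 20mm) [ 8.11 17.76 -1.58]
```

View pics/home.png

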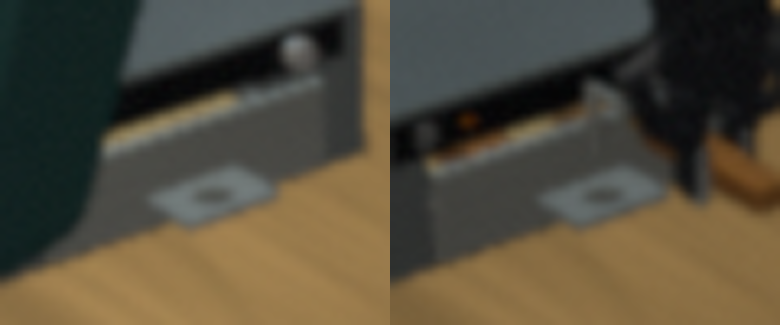

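>>> {"op": "apply_moves", "data": {"deltas": [[0,0,0.04,0,0,-0.8,-1],[0,0,0,0.2,0.5,-0.8,-1],[0,0,0,0.45,1,0,-1],[0,0,0,0.45,1,0,-1],[0,0,0,0.45,1,0,-1],[0,0,0,0.45,1,0,-1],[0,0,0,0.45,1,0,-1],[0,0,0,0.45,1,0,-1],[0,0,0,0.45,1,0,-1],[0,0,0,0.45,1,0,-1]]}}

```text
t: 118.1
tcp_pos: [580.9, -32.2, 133.2]
tcp_rot: [0.001, 1.0, -0.016, 0.001]
ft_force: [-0.1, 0.5, -2.0]
gripper_width: 0.265
```

>>> {"op": "apply_moves", "data": {"deltas": [[0,0,0,0.45,1,0,-1],[0,0,0,0.45,1,0,-1],[0,0,0,0.45,1,0,-1],[0,0,0,0.45,1,0,-1],[0,0,0,0.45,1,0,-1],[0,0,0,0.45,1,0,-1],[0,0,0,0.45,1,0,-1],[0,0,0,0.45,1,0,-1],[0,0,0,0,0,0,-1],[0,0,0,0,0,0,-1]]}}

```text
t: 119.35
tcp_pos: [652.8, -208.2, 133.1]
tcp_rot: [0.001, 1.0, -0.018, 0.001]
ft_force: [-0.6, -0.5, -2.2]
gripper_width: 0.262
```

```bash
python3 - <<'E'
from h import *
to([660.7,-214.6,53])
E
```

```text
p [ 652.8 -208.2  133.1] yaw -0.035 z [ 0.003 -0.002 -1.   ]
tool shift (units of 20mm) [0.4  0.29 4.01]
```

>>> {"op": "apply_moves", "data": {"deltas": [[0,0,0,0.38,0.28,0,-1],[0,0,0,0,0,0.4,-1],[0,0,0,0,0,0.8,-1],[0,0,0,0,0,0.8,-1],[0,0,0,0,0,0.8,-1],[0,0,0,0,0,0.5,-1],[0,0,0,0,0,0.3,-1],[0,0,0,0,0,0.1,-1],[0,0,0,0,0,0,-1],[0,0,0,0,0,0,-1]]}}

```text
t: 120.6
tcp_pos: [659.9, -212.2, 54.7]
tcp_rot: [0.001, 1.0, -0.017, 0.001]
ft_force: [0.3, -0.7, -3.6]
gripper_width: 0.265
```

>>> {"op": "apply_moves", "data": {"deltas": [[0,0,0,0,0,0.1,-1],[0,0,0,0,0,0,-1],[0,0,0,0,0,0,0.2],[0,0,0,0,0,0,0.2],[0,0,0,0,0,0,0.2],[0,0,0,0,0,0,0.2],[0,0,0,0,0,0,0.2],[0,0,0,0,0,-0.4,0.2],[0,0,0,0,0,-0.8,0.2],[0,0,0,0,0,-0.9,0.2]]}}

```text
t: 121.85
tcp_pos: [660.2, -212.3, 97.6]
tcp_rot: [0.001, 1.0, -0.017, 0.001]
ft_force: [0.4, -0.0, 0.5]
gripper_width: 0.598
```

>>> {"op": "apply_moves", "data": {"deltas": [[0,0,0,0,0,-1,0.2],[0,0,0,0,0,-1,0.2],[0,0,0,0,0,-1,0.2],[0,0,0,-0.5,-0.8,-0.5,0.2],[0,0,0,-0.6,-1,0,0.2],[0,0,0,-0.6,-1,0,0.2],[0,0,0,-0.6,-1,0,0.2],[0,0,0,-0.6,-1,0,0.2],[0,0,0,-0.6,-1,0,0.2],[0,0,0,-0.6,-1,0,0.2]]}}

```text
t: 123.1
tcp_pos: [578.4, -65.2, 180.0]
tcp_rot: [0.002, 1.0, -0.017, 0.006]
ft_force: [0.8, 0.1, -0.2]
gripper_width: 0.6
```

>>> {"op": "apply_moves", "data": {"deltas": [[0,0,0,-0.3,-1,0,0.2],[0,0,0,-0.3,-1,0,0.2],[0,0,0,-0.3,-1,0,0.2],[0,0,0,0,0,0,0.2],[0,0,0,0,0,0,0.2],[0,0,0,0,0,0,0.2],[0,0,0,0,0,0,0.2],[0,0,0,0,0,0,0.2],[0,0,0,0,0,0,0.2],[0,0,0,0,0,0,0.2]]}}

```text
t: 124.35
tcp_pos: [561.6, -0.1, 179.7]
tcp_rot: [0.002, 1.0, -0.017, 0.006]
ft_force: [-0.1, -0.2, 0.6]
gripper_width: 0.598
```

```bash
python3 - <<'E'
from h import *
f=grab('top');s=grab('side')
a=cv2.resize(f['frame'][110:270,130:350],(400,291));b=cv2.resize(s['frame'][120:265,175:375],(400,290))
save('end',np.hstack([cv2.resize(f['frame'][130:230,270:370],(400,400),interpolation=2),cv2.resize(s['frame'][130:260,175:350],(400,400),interpolation=2)]))
st()
E
```

```text
p [561.6  -0.  179.7] yaw -0.034 z [ 0.012 -0.004 -1.   ]
```

```bash
python3 - <<'E'
from h import *
import pickle
f=grab('top');f4=pickle.load(open('f4.pkl','rb'));f0=pickle.load(open('f0.pkl','rb'))['top']
for n,ref,w in(('rest',f4,np.s_[130:200,280:362]),('tools',f4,np.s_[145:182,284:355]),('tray front',f0,np.s_[150:255,140:180])):
    A,B=[cv2.cvtColor(x['frame'][w],cv2.COLOR_RGB2GRAY).astype(np.float32) for x in(f,ref)]
    print(n,'diff',np.abs(A-B).mean().round(1),cv2.phaseCorrelate(B,A))
ha=cv2.cvtColor(f['frame'],cv2.COLOR_RGB2HSV)
P,R=None,None
# hook handle mid between the rails: profile of brown over pale foot, column at y=-214
for x in (f,f4):
    u,v=proj(x,[[660.5,-213,85]])[0].astype(int); print((u,v),x['frame'][v-9:v+10,u].sum(1).tolist())
print(r.get_obs()['ft_force'])
E
```

```text
rest diff 10.1 ((-0.061494504963079066, 0.035001406497976006), 0.6685477833688995)
tools diff 10.1 ((0.08580987902497128, 0.2661869534774439), 0.7346584634648429)
tray front diff 7.2 ((0.017592247257422144, -0.009008223669034976), 0.9713753592084955)
(np.int64(330), np.int64(151)) [515, 521, 515, 523, 527, 426, 324, 300, 316, 313, 345, 354, 350, 328, 248, 493, 520, 511, 522]
(np.int64(330), np.int64(151)) [516, 512, 510, 513, 532, 411, 325, 309, 315, 318, 347, 356, 356, 229, 296, 496, 527, 519, 512]
[ 0.59682114 -0.41505806  0.19625467]
```

Tools and tray are in their known places; handing in.

```bash
python3 -c "
from workcell import r
print(r.finish_job())"
```

```text
the job is handed in; nothing more can be done
None
```

I carried out the whole job and handed it in at about 124 s of the 210 s allowed; no verdict was reported.

**What I did**
- I drew the tray out with the hook, laid the hook back, dipped the brush and wiped the board side to side. The brush contact was about 1 N, measured at the start of the stroke.
- I laid the brush back and placed all four wood samples on the board in a 2 × 2 layout. The dark sample was knocked aside partway through, so I found it again in a new picture and picked it up from there.
- I pushed the tray home with the hook until it met the stop at about 20 N, then laid the hook back. The gripper never moved the tray.

**Last checks**
- **Tray:** its front matched the starting picture to within 0.02 px, so it is home.
- **Tools:** hook and brush matched the mid-run picture of both lying on the rest to within about 0.3 px. The gripper was clear of everything.
- **Samples:** I last saw them just before pushing. All four were on the board; the arm hid part of one brown sample, but an earlier view had shown it flat. Under the roof I could not check them again beyond a partial view through the slot.
- **Not done:** my final picture was refused because the viewing limit was reached, so the end state rests on those numerical comparisons. I did not specifically re-measure the bottle, tin and tape; nothing in the run touched them as far as I could see.

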